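# Change the cassettes in a sample loader whose drawer may be locked

### The arm

A 6-joint arm with a two-finger parallel gripper is mounted at the origin on the work surface. World frame = base frame: x ahead of the robot, y to its left, z up, the work surface at z = 0. Lengths are in m, angles in rad, forces in N, time in s.
With the tool pointing down it reaches from about 0.375 to 0.9 m from the base axis. Payload 3.1 kg.
Tool frame: the origin (TCP) lies on the centre line of the jaws, within the pads' length; the fingertips stand 11 mm ahead of it and the grasp point (between the pads) lies 8 mm behind it; x points along the fingers, y is the direction in which the jaws open and shut, and the axes are right-handed (so a half turn about x gives the same grasp; the last joint's range is limited). The gripper opens to 87 mm and grips with 3 to 60 N. Pads are 19 mm wide; open, the fingers measure 117 mm over their backs; the gripper's body (75 mm by 190 mm) begins 51 mm behind the grasp point.
Start: joints at [-1.341, 0.527, 1.433, -0, 1.181, -0.178], TCP at [0.248, -0.573, 0.234] pointing down, gripper open.
Joint ranges: [-3.08, 3.08], [-0.75, 2.2], [0.22, 2.44], [-1.43, 4.57], [0, 2.65], [-2.85, 2.85]. Speed limits (rad/s): [2.79, 2.79, 3.14, 3.14, 3.14, 3.14].

### API

Orientations are given as a unit quaternion [x, y, z, w].
In Python, from rig import robot, camera, camera_info gives the robot as it stands.
- The arm moves only by the shell command python3 -m inch 'ROWS' [FORCE]. ROWS is JSON, a list that holds one entry, the list of rows, each a list of 5 numbers: the shift along the tool's x, y, z in cm, then the turn about the tool's x in rad, then the opening, from 0 (shut) to 1 (fully open). A call has 1 to 8 rows; each row shifts and turns the pose as measured when the row begins, along the tool's axes as they then stand; what a row does not reach is not made up. A row lasts 1/12 s, in which the tool goes at most 41.7 mm and 7.16 degrees, less where a joint would pass 70% of its speed; a pose out of reach is approached as far as the arm can. A call with a gripper value outside its range is refused whole. The fingers move at their own pace and stop on an object; FORCE is the grip in N (left out, the last holds). Time passes only in rows, so rows that do not move let the fingers close. It gives the time, the measured TCP pose, the force and the opening at its end, in the units of the state.
- robot.get_obs(): the state, without advancing time (a new reading comes with each control period).
- camera(name): name is "scene" or "top"; returns the picture (420x560x3 uint8, red, green, blue); there is no depth.
- camera_info(name): a dict with "camera_matrix" (3x3 intrinsics, pixels), "rvec" (rotation vector, rad) and "tvec" (3), from world to camera coordinates, as OpenCV has them. Camera axes: x right, y down, z forward; pixel columns grow to the right and rows downward; lengths in m; the calibration is good to about 2 mm. A picture is of the moment at which its call begins. camera_info takes no time and is no camera call.
- robot.hand_in(): hands the job in, once; it reports no verdict.
The state is a dict: "time": time; "q": joint angles; "joint_velocities": joint speeds; "joint_torque": joint torques, N m; "position": TCP position; "tool_rot": TCP orientation; "ft_force": force on the tool from outside, world axes, zero at the start; "moment": the same for the moment, N m; "grip_width": finger opening in m.
Only numpy, scipy, OpenCV 4.12 (cv2) and the standard library are available. Lean on these libraries where they do the work, as an engineer would, in place of code of your own. Each camera call takes 0.05 s, during which the arm holds its last target. There are 200 camera calls.

### The job

Open the sample loader's drawer: it may or may not be locked, and nobody remembers which way the red slide lock must go, so pull the drawer, and if it is held, let it home again, shift the lock the other way and try again. Lift every used orange cassette out of the drawer into the white returns tray, then put exactly three of the fresh blue cassettes from the cardboard box into the drawer, leaving the fourth in the box and all cassettes standing upright and flat. Finally push the drawer fully home, without disturbing the other things on the table.

Things in the scene. Friction and masses are not known exactly. Their poses are not given: they have to be found in the camera images.
- loader: the sample loader: low white housing 240 (x, deep) x 250 (y, wide) x 92 mm high, fixed to the table. Origin: centre of its underside; its front face lies 120 mm from it at own -x, on the robot's side. A blue-fronted drawer slides out of the front along own -x; a black lens cap lies on its top at the rear
- drawer (a joint): travel of the loader's drawer, m: 0 fully home, 0.13 fully out. About 3 N of friction. A locked drawer gives only about 5 mm and then stops dead; a free one runs all the way
- drawer_handle (a point): middle of the drawer's steel bar handle, moving with it: bar 134 (loader y) x 12 (loader x) x 14 mm high, centre 72 mm above the table. Behind it a 39 mm gap, free but for a leg 62 mm either side of the middle, then the drawer's blue front panel, 10 mm thick, top edge 87 mm above the table. Axes parallel to the loader's
- drawer_in (a point): centre of the drawer's floor (upper face, 19 mm above the table), moving with it. Clear floor 120 (loader x) x 210 mm (loader y), walls 30 mm and front panel 68 mm above it; fully out, the whole floor is in the open. Three cassettes fit side by side at y = -68, 0, 68 mm, long side along loader x. Axes parallel to the loader's
- lock (a joint): place of the red slide lock on the loader's top, m: -0.025 to 0.025 along loader +y; stays where left (2 N of friction). One half of the track locks the drawer, the other frees it; which is which is unmarked and differs from start to start; the middle 5 mm always lock. It moves freely only while the drawer is home and not pulled
- lock_grip (a point): top centre of the red lock's grip, moving with it: upright block 34 (loader x) x 14 (loader y) x 30 mm high on the loader's top, this point 125 mm above the table and at loader x = -65 mm. Pinch it from above, fingers closing along loader y, and slide it along loader y
- stock_box: open cardboard box with four blue cassettes, fixed: outside 216 (own x) x 196 (own y) x 45 mm high, walls and floor 6 mm. Origin: centre of its underside; it may stand left or right of the loader
- returns_tray: open white tray for used cassettes, fixed: outside 170 (own x) x 250 (own y) x 30 mm high, walls and floor 5 mm; it holds three side by side at own y = -75, 0, 75 mm, their long side along own x. Origin: centre of its underside
- used0: used, orange plastic filter cassette, 140 g: flat base 70 (own x) x 46 (own y) x 22 mm high, and on top a centred upright fin 50 (own x) x 10 (own y) x 26 mm high; 48 mm high in all. Origin: centre of the underside, z up. Held by the fin, fingers closing along own y. Starts in the closed drawer; one to three of these are present.
- used1: used, orange plastic filter cassette, 140 g: flat base 70 (own x) x 46 (own y) x 22 mm high, and on top a centred upright fin 50 (own x) x 10 (own y) x 26 mm high; 48 mm high in all. Origin: centre of the underside, z up. Held by the fin, fingers closing along own y. Starts in the closed drawer; one to three of these are present.
- used2: used, orange plastic filter cassette, 140 g: flat base 70 (own x) x 46 (own y) x 22 mm high, and on top a centred upright fin 50 (own x) x 10 (own y) x 26 mm high; 48 mm high in all. Origin: centre of the underside, z up. Held by the fin, fingers closing along own y. Starts in the closed drawer; one to three of these are present.
- fresh0: fresh, blue plastic filter cassette, 140 g: flat base 70 (own x) x 46 (own y) x 22 mm high, and on top a centred upright fin 50 (own x) x 10 (own y) x 26 mm high; 48 mm high in all. Origin: centre of the underside, z up. Held by the fin, fingers closing along own y. Starts in the stock box.
- fresh1: fresh, blue plastic filter cassette, 140 g: flat base 70 (own x) x 46 (own y) x 22 mm high, and on top a centred upright fin 50 (own x) x 10 (own y) x 26 mm high; 48 mm high in all. Origin: centre of the underside, z up. Held by the fin, fingers closing along own y. Starts in the stock box.
- fresh2: fresh, blue plastic filter cassette, 140 g: flat base 70 (own x) x 46 (own y) x 22 mm high, and on top a centred upright fin 50 (own x) x 10 (own y) x 26 mm high; 48 mm high in all. Origin: centre of the underside, z up. Held by the fin, fingers closing along own y. Starts in the stock box.
- fresh3: fresh, blue plastic filter cassette, 140 g: flat base 70 (own x) x 46 (own y) x 22 mm high, and on top a centred upright fin 50 (own x) x 10 (own y) x 26 mm high; 48 mm high in all. Origin: centre of the underside, z up. Held by the fin, fingers closing along own y. Starts in the stock box.
- wash_bottle: bystander: white bottle, 60 mm across, 160 mm high, red cap
- driver: bystander: screwdriver with yellow handle, 180 mm, lying on the table
- spanner: bystander: steel spanner, 160 mm, lying on the table
- lens_mount: bystander: round lens on a post with a 60 mm square foot, 106 mm high
- lens_cap: bystander: black cap 64 mm across, 14 mm thick, lying on top of the loader at the rear
- mug: bystander: blue mug, 80 mm across, 90 mm high
Mind the look-alikes: they are no part of the job. Leave any green look-alike of the fresh0 alone.

How it is judged:
On the way, in this order (a step that is already met when the one before it is completed fails the run):
1. the drawer is drawn out (more than 100 mm) (value of joint drawer above 0.1 m), for 0.2 s.
2. every used orange cassette stands in the returns tray (horizontal distance between each of used0, used1, used2 and returns_tray below 0.12 m and height (world z) of used0 between 0.002 and 0.015 m and height (world z) of used1 between 0.002 and 0.015 m and height (world z) of used2 between 0.002 and 0.015 m and angle between each of used0, used1, used2's own z axis and vertical below 0.2 rad and linear speed of each of used0, used1, used2 below 0.03 m/s), for 0.2 s.
3. exactly three fresh blue cassettes stand in the drawn-out drawer, the fourth in the box (angle between each of fresh0, fresh1, fresh2, fresh3's own z axis and vertical below 0.2 rad and linear speed of each of fresh0, fresh1, fresh2, fresh3 below 0.03 m/s and (((horizontal distance between fresh0 and drawer_in below 0.1 m and height (world z) of fresh0 between 0.014 and 0.028 m) and (horizontal distance between fresh1 and drawer_in below 0.1 m and height (world z) of fresh1 between 0.014 and 0.028 m) and (horizontal distance between fresh2 and drawer_in below 0.1 m and height (world z) of fresh2 between 0.014 and 0.028 m) and (horizontal distance between fresh3 and stock_box below 0.115 m and height (world z) of fresh3 between 0.003 and 0.016 m)) or ((horizontal distance between fresh0 and drawer_in below 0.1 m and height (world z) of fresh0 between 0.014 and 0.028 m) and (horizontal distance between fresh1 and drawer_in below 0.1 m and height (world z) of fresh1 between 0.014 and 0.028 m) and (horizontal distance between fresh2 and stock_box below 0.115 m and height (world z) of fresh2 between 0.003 and 0.016 m) and (horizontal distance between fresh3 and drawer_in below 0.1 m and height (world z) of fresh3 between 0.014 and 0.028 m)) or ((horizontal distance between fresh0 and drawer_in below 0.1 m and height (world z) of fresh0 between 0.014 and 0.028 m) and (horizontal distance between fresh1 and stock_box below 0.115 m and height (world z) of fresh1 between 0.003 and 0.016 m) and (horizontal distance between fresh2 and drawer_in below 0.1 m and height (world z) of fresh2 between 0.014 and 0.028 m) and (horizontal distance between fresh3 and drawer_in below 0.1 m and height (world z) of fresh3 between 0.014 and 0.028 m)) or ((horizontal distance between fresh0 and stock_box below 0.115 m and height (world z) of fresh0 between 0.003 and 0.016 m) and (horizontal distance between fresh1 and drawer_in below 0.1 m and height (world z) of fresh1 between 0.014 and 0.028 m) and (horizontal distance between fresh2 and drawer_in below 0.1 m and height (world z) of fresh2 between 0.014 and 0.028 m) and (horizontal distance between fresh3 and drawer_in below 0.1 m and height (world z) of fresh3 between 0.014 and 0.028 m))) and value of joint drawer above 0.08 m), for 0.2 s.
At the end, for the whole second after the job is handed in: The drawer is home (within 6 mm); three blue cassettes stand upright (within 0.2 rad) and flat on its floor and the fourth in the stock box; every orange cassette stands upright and flat in the returns tray; all at rest (all of step 2 and value of joint drawer below 0.006 m and angle between each of fresh0, fresh1, fresh2, fresh3's own z axis and vertical below 0.2 rad and linear speed of each of fresh0, fresh1, fresh2, fresh3 below 0.03 m/s and (((horizontal distance between fresh0 and drawer_in below 0.1 m and height (world z) of fresh0 between 0.014 and 0.028 m) and (horizontal distance between fresh1 and drawer_in below 0.1 m and height (world z) of fresh1 between 0.014 and 0.028 m) and (horizontal distance between fresh2 and drawer_in below 0.1 m and height (world z) of fresh2 between 0.014 and 0.028 m) and (horizontal distance between fresh3 and stock_box below 0.115 m and height (world z) of fresh3 between 0.003 and 0.016 m)) or ((horizontal distance between fresh0 and drawer_in below 0.1 m and height (world z) of fresh0 between 0.014 and 0.028 m) and (horizontal distance between fresh1 and drawer_in below 0.1 m and height (world z) of fresh1 between 0.014 and 0.028 m) and (horizontal distance between fresh2 and stock_box below 0.115 m and height (world z) of fresh2 between 0.003 and 0.016 m) and (horizontal distance between fresh3 and drawer_in below 0.1 m and height (world z) of fresh3 between 0.014 and 0.028 m)) or ((horizontal distance between fresh0 and drawer_in below 0.1 m and height (world z) of fresh0 between 0.014 and 0.028 m) and (horizontal distance between fresh1 and stock_box below 0.115 m and height (world z) of fresh1 between 0.003 and 0.016 m) and (horizontal distance between fresh2 and drawer_in below 0.1 m and height (world z) of fresh2 between 0.014 and 0.028 m) and (horizontal distance between fresh3 and drawer_in below 0.1 m and height (world z) of fresh3 between 0.014 and 0.028 m)) or ((horizontal distance between fresh0 and stock_box below 0.115 m and height (world z) of fresh0 between 0.003 and 0.016 m) and (horizontal distance between fresh1 and drawer_in below 0.1 m and height (world z) of fresh1 between 0.014 and 0.028 m) and (horizontal distance between fresh2 and drawer_in below 0.1 m and height (world z) of fresh2 between 0.014 and 0.028 m) and (horizontal distance between fresh3 and drawer_in below 0.1 m and height (world z) of fresh3 between 0.014 and 0.028 m)))); the robot touches nothing.
It fails at once if a bystander is displaced by more than 60 mm (distance of any of wash_bottle, driver, spanner, lens_mount, lens_cap, mug from where it was at the start of the episode above 0.06 m).
It fails at once if the bottle, mug or lens mount is knocked over (angle between any of wash_bottle, mug, lens_mount's own z axis and vertical above 0.7 rad).
Of used0, used1, used2 only 1 to 3 are there at a start; the rules pass over those that are not, and their reading is None.
At some moment in a run one of used0, used1, used2, fresh0, fresh1, fresh2, fresh3 may be knocked a few centimetres aside while the robot is not near it.
Once in a run the grip may slacken for a moment while it holds something.
It also fails if it takes over 210 s, if anything falls off the work surface, if the arm or the gripper's body presses on something with over 40 N, if the wrist force passes 120 N, or if a joint passes its speed limit or range.

## Working session

There is one attempt and no reset: what is moved stays moved. The work goes in short steps, Python scripts to look and compute and a shell command to move; the robot and the scene stay as the last step left them, time stands still between calls to the robot, and variables do not carry over. Pictures are saved under pics/ and viewed, about 12 in all and at most 16, crops included, and the job is handed in when it is done.

```bash
ls; mkdir -p pics
cat > h.py <<'E'
import numpy as np, cv2
from rig import robot, camera, camera_info
from scipy.spatial.transform import Rotation as R
def snap(n,f):
    im=camera(n); cv2.imwrite('pics/'+f,im[:,:,::-1]); return im
def cam(n):
    c=camera_info(n); return np.array(c['camera_matrix'],float),np.array(c['rvec'],float).ravel(),np.array(c['tvec'],float).ravel()
def ray(n,u,v,z):
    K,r,t=cam(n); M=R.from_rotvec(r).as_matrix(); o=-M.T@t
    d=M.T@np.linalg.inv(K)@np.array([u,v,1]); return o+d*(z-o[2])/d[2]
def proj(n,P):
    K,r,t=cam(n); return cv2.projectPoints(np.array(P,float).reshape(-1,1,3),r,t,K,None)[0].reshape(-1,2)
def st():
    o=robot.get_obs(); m=R.from_quat(o['tool_rot']).as_matrix()
    print('t',round(o['time'],2),'p',np.round(o['position'],4),'f',np.round(o['ft_force'],1),'g',round(o['grip_width'],4)); print('x',m[:,0].round(3),'y',m[:,1].round(3),'z',m[:,2].round(3)); return o,m
def go(p,yaw=None):
    """cm in tool axes to target p; turn so tool y points along yaw (mod pi)"""
    o,m=st(); d=m.T@(np.array(p)-o['position'])*100
    print('to',np.round(p,3),'rows cm',d.round(2),end=' ')
    if yaw is not None:
        a=np.arctan2(m[1,1],m[0,1]); e=(yaw-a+np.pi/2)%np.pi-np.pi/2; print('turn',round(-e if m[2,0]<0 else e,3))
    print()
E
python3 - <<'E'
from h import *
snap('top','t0.png');snap('scene','s0.png');st()
for n in('top','scene'):
    K,r,t=cam(n);M=R.from_rotvec(r).as_matrix();print(n,-M.T@t,M[2])
E
```

```text
pics
t 0.1 p [ 0.2483 -0.5729  0.2327] f [ 0.3  0.  -0.1] g 0.0868
x [-0.     0.002 -1.   ] y [ 0.397 -0.918 -0.002] z [-0.918 -0.397 -0.   ]
top [0.41937857 0.0692376  1.6216422 ] [ 0.0761217  -0.0013929  -0.99709756]
scene [ 1.03642284 -0.48277686  1.29373161] [-0.36326521  0.38456957 -0.84861336]
```

View pics/t0.png

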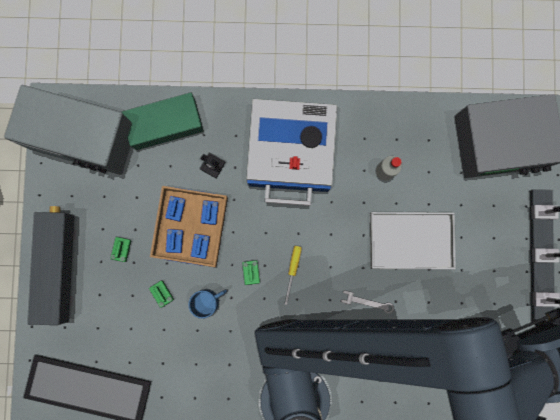

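View pics/s0.png

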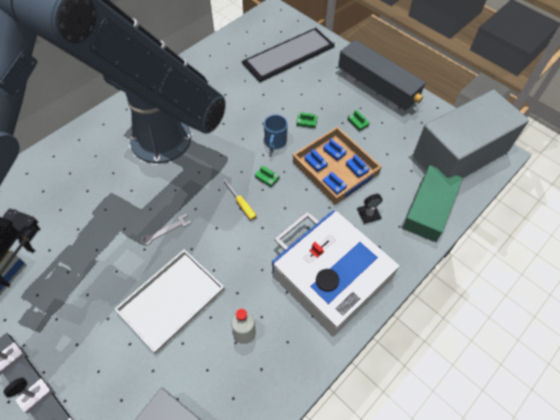

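The top view shows the loader near (292,145), the red lock at (294,163), the handle at about (288,200), the stock box at (190,227), the tray at (413,240), the bottle at (392,165), and the driver at (293,270). There are three green look-alikes. Next I'll measure these.

Run:
```python
from h import *
def big(f,x0,y0,x1,y1,k): return cv2.resize(cv2.imread('pics/'+f)[y0:y1,x0:x1],None,fx=k,fy=k,interpolation=cv2.INTER_CUBIC)
a=big('t0.png',235,90,345,215,4); b=big('t0.png',145,180,235,275,3.6)
c=np.zeros((600,800,3),np.uint8); c[:500,:440]=a; c[:b.shape[0],445:445+b.shape[1]]=b
cv2.imwrite('pics/c0.png',c)
im=cv2.imread('pics/t0.png').astype(int); B,G,Rr=im[...,0],im[...,1],im[...,2]
def comps(m,n,amin=15):
    k,l,s,ce=cv2.connectedComponentsWithStats(m.astype(np.uint8))
    for i in range(1,k):
        if s[i,4]>=amin:
            pts=np.argwhere(l==i)[:,::-1].astype(np.float32); r=cv2.minAreaRect(pts)
            print(n,ce[i].round(1),s[i,4],'rect',np.round(r[0],1),np.round(r[1],1),round(r[2],1),end=' | ')
            yield l==i,r,ce[i]
for mk,r,c in comps((Rr>150)&(G<80)&(B<80),'red'): print(ray('top',*c,.11))
for mk,r,c in comps((B>100)&(Rr<90)&(B-Rr>60),'blue',40):
    p=np.array([ray('top',u,v,.03) for v,u in np.argwhere(mk)])[:,:2]
    w,V=np.linalg.eigh(np.cov(p.T)); print(p.mean(0).round(4),'ax deg',np.degrees(np.arctan2(V[1,1],V[0,1])).round(1))
for mk,r,c in comps((abs(Rr-B)<14)&(G>190),'white',500):
    q=cv2.boxPoints(r); print([ray('top',*x,.03)[:2].round(3).tolist() for x in q],[ray('top',*x,.092)[:2].round(3).tolist() for x in q])
for mk,r,c in comps((Rr>140)&(B<110)&(Rr-B>50)&(G<170)&(G>80),'brown',100):
    q=cv2.boxPoints(r); print([ray('top',*x,.045)[:2].round(3).tolist() for x in q])
```

```text
red [294.  162.5] 84 rect [294.5 162.5] [ 9. 11.] 0.0 | [0.69872218 0.01863487 0.11      ]
red [396.2 161.5] 60 rect [396. 161.] [8. 8.] 90.0 | [ 0.70851148 -0.27648624  0.11      ]
blue [287.2 129.9] 1186 rect [292.5 131.1] [67.  22.7] 4.1 | [0.8135 0.039 ] ax deg 91.2
blue [288. 184.] 239 rect [288.5 184. ] [83.2  2.9] 4.1 | [0.6472 0.0328] ax deg 87.2
blue [174.5 209.3] 270 rect [174.9 208.2] [14.7 22.2] 13.0 | [0.5622 0.3735] ax deg 171.5
blue [209.  213.2] 276 rect [209.3 212. ] [14.7 22.4] 6.3 | [0.5527 0.2691] ax deg 177.9
blue [173.6 241.9] 275 rect [173.9 240.8] [14.8 21.9] 4.4 | [0.4637 0.3725] ax deg 179.8
blue [199.5 247.2] 280 rect [199.9 245.9] [14.8 22.5] 9.5 | [0.4498 0.2944] ax deg 171.2
blue [205.1 302.3] 343 rect [205. 302.] [22. 18.] 90.0 | [0.2864 0.2722] ax deg -159.9
brown [190.2 226.3] 2415 rect [187.7 225.9] [65.2 72.2] 9.1 | [[0.419, 0.439], [0.633, 0.413], [0.606, 0.219], [0.393, 0.247]]
brown [294.4 260.8] 108 rect [294.5 260.4] [ 7.2 29.6] 12.5 | [[0.376, 0.028], [0.462, 0.011], [0.458, -0.01], [0.372, 0.007]]
```

View pics/c0.png

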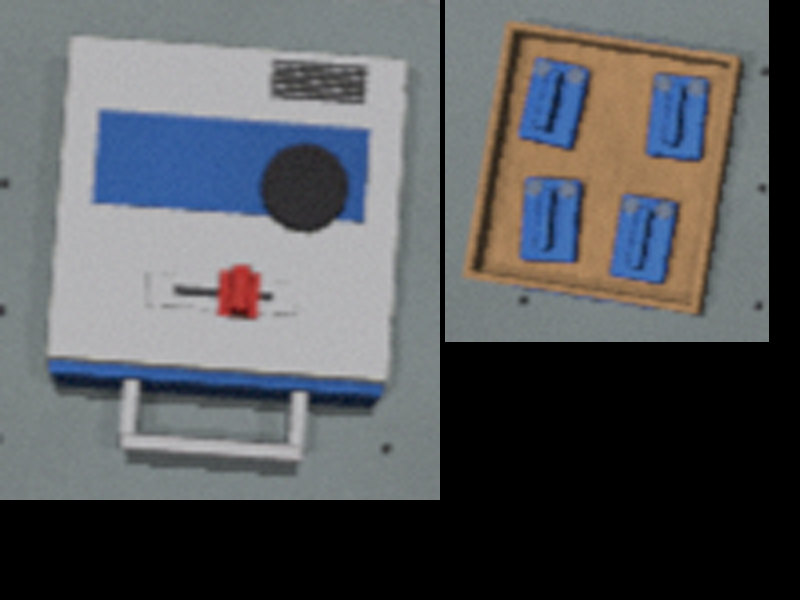

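The crop shows the loader top's corners, its handle, and the lock right of the middle of its track (the −y side). The four blue cassettes stand apart in the box.

Run:
```python
from h import *
c=lambda x,y:(235+x/4-.4,90+y/4-.4)
T=[ray('top',*c(*p),.092)[:2] for p in [(70,37),(407,60),(386,382),(50,362)]]
print(np.round(T,4)); TL,TR,BR,BL=T
print('dims',np.linalg.norm(TL-TR),np.linalg.norm(TL-BL)); 
ex=(TL+TR-BL-BR);yaw=np.arctan2(ex[1],ex[0]);ey=TL+BL-TR-BR;yaw2=np.arctan2(-ey[0],ey[1]);print('yaw',yaw,yaw2)
ctr=sum(T)/4;print('ctr',ctr)
for p,z in [((122,440),.079),((300,452),.079),((239,285),.125),((146,290),.092),((296,296),.092)]: print(p,ray('top',*c(*p),z).round(4))
for nm,(u,v) in dict(a=(371,212),b=(455,213),cc=(454,270),d=(370,268)).items(): print(nm,ray('top',u,v,.03).round(3))
# overlay on scene camera for check
yaw=(yaw+yaw2)/2; Q=np.array([[np.cos(yaw),-np.sin(yaw)],[np.sin(yaw),np.cos(yaw)]])
W=lambda x,y,z:[*(ctr+Q@[x,y]),z]
for n,f in(('top','t0.png'),('scene','s0.png')):
    im=cv2.resize(cv2.imread('pics/'+f),None,fx=3,fy=3,interpolation=cv2.INTER_CUBIC)
    for L in ([(-.12,-.125,.092),(-.12,.125,.092),(.12,.125,.092),(.12,-.125,.092)],[(-.187,-.067,.079),(-.187,.067,.079),(-.175,.067,.079),(-.175,-.067,.079)]):
        p=proj(n,[W(*x) for x in L])*3+1; cv2.polylines(im,[p.astype(int)],1,(0,255,0),1)
    q=proj(n,[W(0,0,.092)])[0]*3; x,y=int(q[0]),int(q[1]); cv2.imwrite('pics/ov_%s.png'%n,im[max(0,y-220):y+260,max(0,x-230):x+170])
a=[cv2.imread('pics/ov_%s.png'%n) for n in('top','scene')]; h=min(x.shape[0] for x in a); cv2.imwrite('pics/c1.png',np.hstack([x[:h] for x in a]))
```

```text
[[ 0.8887  0.1455]
 [ 0.8773 -0.1032]
 [ 0.6379 -0.0913]
 [ 0.6469  0.1537]]
dims 0.24890346698160595 0.24196739607359574
yaw -0.04164277922429911 -0.04106781463594676
ctr [0.76269752 0.02616331]
(122, 440) [0.5924 0.1001 0.079 ]
(300, 452) [ 0.5866 -0.0305  0.079 ]
(239, 285) [0.7006 0.0183 0.125 ]
(146, 290) [0.7015 0.085  0.092 ]
(296, 296) [ 0.6997 -0.0246  0.092 ]
a [ 0.568 -0.22   0.03 ]
b [ 0.571 -0.473  0.03 ]
cc [ 0.399 -0.47   0.03 ]
d [ 0.399 -0.218  0.03 ]
```

View pics/c1.png

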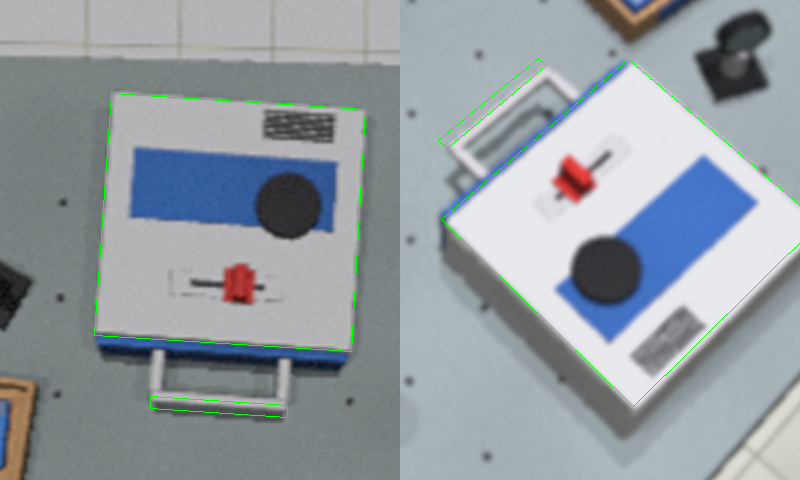

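The green overlay matches the loader (centre (0.763, 0.026), yaw −0.041) in both cameras. The handle bar sits about 5 mm closer than my guess, at loader x ≈ −0.172. I'll turn the tool first and then travel.

```bash
cat >> h.py <<'E'
C=np.array([.7627,.0262]); YAW=-.0413
def L(x,y,z):
    c,s=np.cos(YAW),np.sin(YAW); return np.array([C[0]+c*x-s*y,C[1]+s*x+c*y,z])
E
python3 -m inch '[[[0,0,0,-0.12,1],[0,0,0,-0.12,1],[0,0,0,-0.12,1],[0,0,0,-0.12,0.8],[0,0,0,-0.12,0.6],[0,0,0,-0.12,0.5],[0,0,0,-0.12,0.5],[0,0,0,-0.12,0.5]]]' 15
python3 - <<'E'
from h import *
go(L(-.172,0,.2),YAW)
E
```

```text
time: 0.77
position: [0.2476, -0.5695, 0.2278]
tool_rot: [0.541, 0.461, -0.537, 0.453]
ft_force: [0.7, -0.6, -0.8]
grip_width: 0.0612
t 0.77 p [ 0.2476 -0.5695  0.2278] f [ 0.7 -0.6 -0.8] g 0.0612
x [-0.003  0.012 -1.   ] y [ 0.987 -0.163 -0.005] z [-0.163 -0.986 -0.012]
to [0.591 0.033 0.2  ] rows cm [  3.42  24.03 -65.04] turn -0.123
```

```bash
python3 -m inch '[[[-0.2,0,0,-0.12,0.5],[-0.2,1.5,-3.5,0,0.5],[-0.2,1.5,-3.5,0,0.5],[-0.2,1.5,-3.5,0,0.5],[-0.2,1.5,-3.5,0,0.5],[-0.2,1.5,-3.5,0,0.5],[-0.2,1.5,-3.5,0,0.5],[-0.2,1.5,-3.5,0,0.5]]]' 15
python3 -m inch '[[[0,1.5,-3.5,0,0.5],[0,1.5,-3.5,0,0.5],[0,1.5,-3.5,0,0.5],[0,1.5,-3.5,0,0.5],[0,1.5,-3.5,0,0.5],[0,1.5,-3.5,0,0.5],[0,0,0,0,0.5],[0,0,0,0,0.5]]]'
python3 - <<'E'
from h import *
go(L(-.172,0,.12),YAW)
E
```

```text
time: 1.43
position: [0.3607, -0.3269, 0.2415]
tool_rot: [0.513, 0.493, -0.51, 0.483]
ft_force: [0.3, -0.0, -0.4]
grip_width: 0.0436
time: 2.1
position: [0.464, -0.1022, 0.2429]
tool_rot: [0.512, 0.496, -0.507, 0.484]
ft_force: [0.1, -0.4, -0.4]
grip_width: 0.0432
t 2.1 p [ 0.464  -0.1022  0.2429] f [ 0.1 -0.4 -0.4] g 0.0432
x [-0.007  0.017 -1.   ] y [ 0.999 -0.039 -0.007] z [-0.04  -0.999 -0.017]
to [0.591 0.033 0.12 ] rows cm [ 12.44  12.24 -13.83] turn 0.002
```

```bash
python3 -m inch '[[[0,3,-3,0,0.5],[0,3,-3,0,0.5],[0,3,-3,0,0.5],[0,2.5,-3,0,0.5],[3,1,-2,0,0.5],[3,0,0,0,0.5],[3,0,0,0,0.5],[0,0,0,0,0.5]]]'
python3 - <<'E'
from h import *
go(L(-.172,0,.072),YAW)
E
```

```text
time: 2.77
position: [0.6002, 0.0302, 0.151]
tool_rot: [0.516, 0.491, -0.509, 0.483]
ft_force: [-1.6, 0.3, -1.1]
grip_width: 0.0437
t 2.77 p [0.6002 0.0302 0.151 ] f [-1.6  0.3 -1.1] g 0.0437
x [-0.001  0.015 -1.   ] y [ 0.999 -0.05  -0.002] z [-0.05  -0.999 -0.015]
to [0.591 0.033 0.072] rows cm [ 7.91 -0.94 -0.15] turn -0.009
```

```bash
python3 -m inch '[[[2,-0.5,-0.1,-0.01,0.5],[2,-0.4,0,0,0.5],[1.5,0,0,0,0.5],[1.5,0,0,0,0.5],[0.8,0,0,0,0.5],[0,0,0,0,0.5],[0,0,0,0,0.5]]]'
python3 - <<'E'
from h import *
go(L(-.172,0,.072),YAW); snap('scene','s1.png')
im=cv2.imread('pics/s1.png')[180:320,230:400]; cv2.imwrite('pics/c2.png',cv2.resize(im,None,fx=4,fy=4,interpolation=cv2.INTER_CUBIC))
E
```

```text
time: 3.35
position: [0.5932, 0.0228, 0.0747]
tool_rot: [0.516, 0.49, -0.509, 0.484]
ft_force: [0.8, -0.2, -0.3]
grip_width: 0.0433
t 3.35 p [0.5932 0.0228 0.0747] f [ 0.8 -0.2 -0.3] g 0.0433
x [ 0.001  0.013 -1.   ] y [ 0.999 -0.05   0.   ] z [-0.05  -0.999 -0.013]
to [0.591 0.033 0.072] rows cm [ 0.28 -0.29 -1.03] turn -0.009
```

View pics/c2.png

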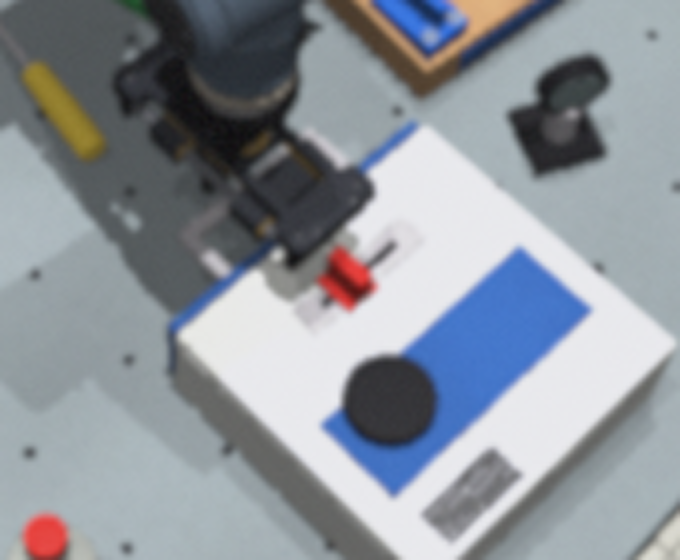

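The gripper straddles the bar and its body is clear of the lock. I'll grip lightly and pull in small steps.

```bash
python3 -m inch '[[[0.2,0,0,0,0.3],[0,0,0,0,0],[0,0,0,0,0],[0,0,0,0,0],[0,0,0,0,0]]]' 15
python3 -m inch '[[[0,-0.4,0,0,0],[0,-0.4,0,0,0],[0,-0.4,0,0,0],[0,-0.4,0,0,0]]]'
```

```text
time: 3.82
position: [0.5919, 0.022, 0.0764]
tool_rot: [0.515, 0.491, -0.51, 0.484]
ft_force: [-8.5, -2.1, 3.7]
grip_width: 0.0183
time: 4.15
position: [0.5789, 0.0226, 0.0766]
tool_rot: [0.517, 0.488, -0.507, 0.487]
ft_force: [2.8, 0.0, -2.3]
grip_width: 0.0118
```

```bash
python3 -m inch '[[[0,-0.7,0,0,0],[0,-0.7,0,0,0],[0,-0.7,0,0,0]]]'
python3 - <<'E'
from h import *
st(); snap('top','t1.png'); snap('scene','s2.png')
a=cv2.imread('pics/t1.png')[90:215,235:345]; b=cv2.imread('pics/s2.png')[180:305,230:400]
cv2.imwrite('pics/c3.png',cv2.resize(np.hstack([a,b]),None,fx=2.8,fy=2.8,interpolation=cv2.INTER_CUBIC))
E
```

```text
time: 4.4
position: [0.5595, 0.0236, 0.0766]
tool_rot: [0.519, 0.486, -0.506, 0.488]
ft_force: [2.9, -0.3, -3.9]
grip_width: 0.012
t 4.4 p [0.5595 0.0236 0.0766] f [ 2.9 -0.3 -3.9] g 0.012
x [ 0.015  0.01  -1.   ] y [ 0.999 -0.05   0.014] z [-0.05  -0.999 -0.011]
```

View pics/c3.png

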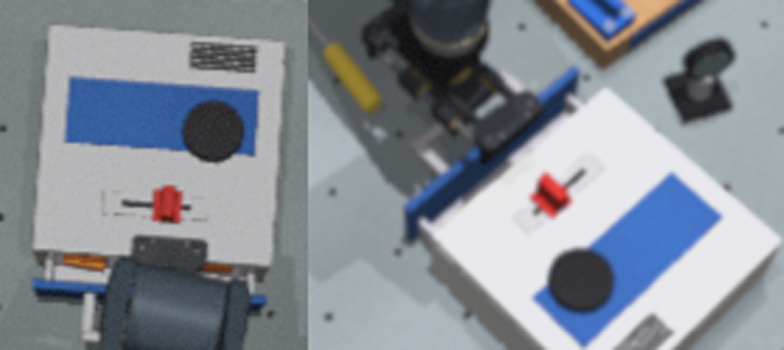

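The drawer is free: it is out about 3 cm and orange is showing. I'll pull it on.

```bash
python3 -m inch '[[[0,-1.2,0,0,0],[0,-1.2,0,0,0],[0,-1.2,0,0,0],[0,-1.2,0,0,0],[0,-1.2,0,0,0],[0,-1.2,0,0,0]]]'
python3 -m inch '[[[0,-0.8,0,0,0],[0,-0.6,0,0,0],[0,-0.4,0,0,0],[0,-0.4,0,0,0],[0,-0.4,0,0,0],[0,-0.3,0,0,0]]]'
python3 -c "
from h import *
st()"
```

```text
time: 5.0
position: [0.4909, 0.0269, 0.0766]
tool_rot: [0.522, 0.483, -0.503, 0.491]
ft_force: [3.3, 0.7, -3.9]
grip_width: 0.0119
time: 5.5
position: [0.4604, 0.0284, 0.0765]
tool_rot: [0.523, 0.482, -0.503, 0.492]
ft_force: [2.2, 0.3, -4.1]
grip_width: 0.0116
t 5.5 p [0.4604 0.0284 0.0765] f [ 2.2  0.3 -4.1] g 0.0116
x [ 0.03   0.01  -0.999] y [ 0.998 -0.052  0.03 ] z [-0.052 -0.999 -0.011]
```

```bash
python3 -m inch '[[[0,-0.3,0,0,0],[0,-0.3,0,0,0],[0,-0.2,0,0,0]]]'
python3 -m inch '[[[0,0,0,0,0.45],[0,0,0,0,0.45],[0,0,0,0,0.45],[0,0,0,0,0.45],[0,0,0,0,0.45]]]'
python3 -m inch '[[[-2,0,0,0,0.5],[-3,0,0,0,0.5],[-4,0,0,0,0.5],[-4,0,0,0,0.5],[-3,0,0,0,0.5],[0,0,4,0,0.5],[0,0,4,0,0.5],[0,0,4,0,0.5]]]'
python3 -m inch '[[[0,0,4,0,0.5],[0,0,4,0,0.5],[0,0,4,0,0.5],[0,0,4,0,0.5],[0,0,4,0,0.5],[0,0,4,0,0.5],[0,0,0,0,0.5],[0,0,0,0,0.5]]]'
python3 - <<'E'
from h import *
st(); snap('top','t2.png'); snap('scene','s3.png')
a=cv2.resize(cv2.imread('pics/t2.png')[120:250,240:345],None,fx=3.8,fy=3.8,interpolation=cv2.INTER_CUBIC)
b=cv2.resize(cv2.imread('pics/s3.png')[160:290,210:320],None,fx=3.6,fy=3.8,interpolation=cv2.INTER_CUBIC)
cv2.imwrite('pics/c4.png',np.hstack([a,b])); print(a.shape)
E
```

```text
time: 5.75
position: [0.4587, 0.0284, 0.0766]
tool_rot: [0.527, 0.477, -0.5, 0.495]
ft_force: [4.1, 0.5, -4.2]
grip_width: 0.0124
time: 6.17
position: [0.455, 0.0292, 0.0766]
tool_rot: [0.525, 0.48, -0.501, 0.493]
ft_force: [-0.3, -0.8, -0.1]
grip_width: 0.0353
time: 6.83
position: [0.4387, -0.0875, 0.2424]
tool_rot: [0.52, 0.486, -0.499, 0.494]
ft_force: [1.1, 0.2, -0.0]
grip_width: 0.0435
time: 7.5
position: [0.4233, -0.3446, 0.2399]
tool_rot: [0.521, 0.484, -0.501, 0.493]
ft_force: [0.4, 1.1, -0.6]
grip_width: 0.0437
t 7.5 p [ 0.4233 -0.3446  0.2399] f [ 0.4  1.1 -0.6] g 0.0437
x [ 0.029  0.009 -1.   ] y [ 0.999 -0.045  0.029] z [-0.045 -0.999 -0.011]
(494, 399, 3)
```

View pics/c4.png

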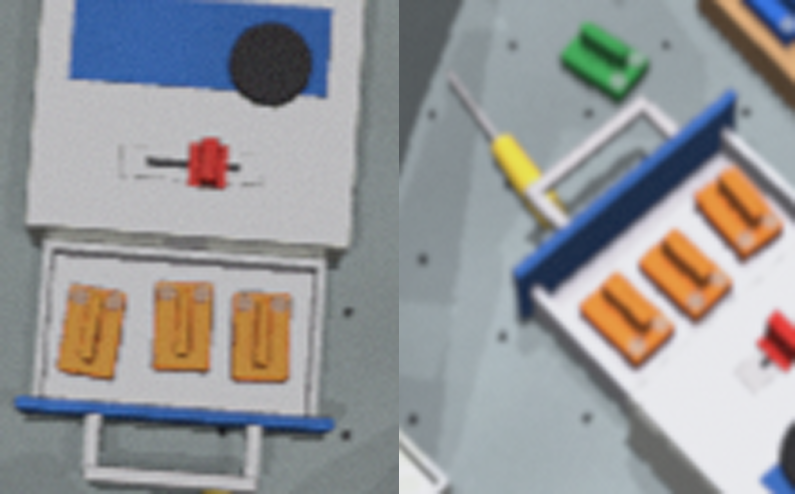

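The drawer is fully out with three orange cassettes in it, well spaced. I'll write a silhouette fit of the cassette pose that uses both cameras.

```bash
cat >> h.py <<'E'
from scipy.optimize import minimize
def mask(im,col):
    h=cv2.cvtColor(im,cv2.COLOR_RGB2HSV).astype(int); H,S,V=h[...,0],h[...,1],h[...,2]
    return ((H>5)&(H<24)&(S>165)&(V>60) if col=='o' else (H>100)&(H<125)&(S>130)&(V>40)).astype(np.uint8)
def box(x0,x1,y0,y1,z0,z1): return np.array([[x,y,z] for x in(x0,x1) for y in(y0,y1) for z in(z0,z1)])
BX=[box(-.035,.035,-.023,.023,0,.022),box(-.025,.025,-.005,.005,.022,.048)]
def render(n,p,z,o,s,k=4):
    m=np.zeros((s*k,s*k),np.uint8); c,sn=np.cos(p[2]),np.sin(p[2]); Q=np.array([[c,-sn,0],[sn,c,0],[0,0,1]])
    for b in BX:
        q=(proj(n,b@Q.T+[p[0],p[1],z])-o+.5)*k-.5
        cv2.fillConvexPoly(m,np.round(cv2.convexHull(q.astype(np.float32))*16).astype(int),255,cv2.LINE_AA,4)
    return cv2.resize(m,(s,s),interpolation=cv2.INTER_AREA)/255.
def fit(ims,col,g,z,s=44,names=('top','scene')):
    D=[]
    for n in names:
        o=np.round(proj(n,[g[0],g[1],z+.02])[0])-s//2; o=o.astype(int); mk=mask(ims[n],col)
        k,l,stt,ce=cv2.connectedComponentsWithStats(mk); ctr=o+s//2
        i=1+np.argmin([np.hypot(*(ce[j]-ctr))+ (99 if stt[j,4]<60 else 0) for j in range(1,k)])
        mm=cv2.morphologyEx((l==i).astype(np.uint8),cv2.MORPH_CLOSE,np.ones((3,3)))
        D.append((n,o,cv2.GaussianBlur(mm[o[1]:o[1]+s,o[0]:o[0]+s].astype(float),(0,0),1)))
    f=lambda p:sum(((cv2.GaussianBlur(render(n,p,z,o,s),(0,0),1)-M)**2).sum() for n,o,M in D)
    best=min((minimize(f,[g[0],g[1],a],method='Nelder-Mead',options=dict(initial_simplex=[[g[0],g[1],a],[g[0]+.01,g[1],a],[g[0],g[1]+.01,a],[g[0],g[1],a+.15]],xatol=1e-4,fatol=.05)) for a in (-.15,.15)),key=lambda r:r.fun)
    return best.x,best.fun
def both(): return {n:camera(n) for n in('top','scene')}
E
python3 - <<'E'
from h import *
ims={n:cv2.imread('pics/'+f)[:,:,::-1].copy() for n,f in(('top','t2.png'),('scene','s3.png'))}
mk=mask(ims['top'],'o');k,l,s,ce=cv2.connectedComponentsWithStats(mk)
for i in range(1,k):
    if 100<s[i,4]<600:
        g=ray('top',*ce[i],.045)
        for nm in(('top','scene'),('top',),('scene',)):
            x,f=fit(ims,'o',g,.019,names=nm); print(s[i,4],nm,x.round(4),round(f,1))
K=[(.5622,.3735),(.5527,.2691),(.4637,.3725),(.4498,.2944)]
for g in K:
    x,f=fit(ims,'b',g,.006); print('blue',x.round(4),round(f,1))
go([.5,0,.2],np.pi/2)
E
```

```text
243 ('top', 'scene') [ 0.5788  0.0326 -0.0764] 196.2
243 ('top',) [ 0.5786  0.0328 -0.0696] 62.6
243 ('scene',) [ 0.577   0.0324 -0.317 ] 132.1
241 ('top', 'scene') [ 0.5737  0.1044 -0.1805] 192.8
241 ('top',) [ 0.573   0.1047 -0.0893] 69.5Traceback (most recent call last):
  File "<stdin>", line 8, in <module>
  File "h.py", line 47, in fit
    best=min((minimize(f,[g[0],g[1],a],method='Nelder-Mead',options=dict(initial_simplex=[[g[0],g[1],a],[g[0]+.01,g[1],a],[g[0],g[1]+.01,a],[g[0],g[1],a+.15]],xatol=1e-4,fatol=.05)) for a in (-.15,.15)),key=lambda r:r.fun)
  File "h.py", line 47, in <genexpr>
    best=min((minimize(f,[g[0],g[1],a],method='Nelder-Mead',options=dict(initial_simplex=[[g[0],g[1],a],[g[0]+.01,g[1],a],[g[0],g[1]+.01,a],[g[0],g[1],a+.15]],xatol=1e-4,fatol=.05)) for a in (-.15,.15)),key=lambda r:r.fun)
              ~~~~~~~~^^^^^^^^^^^^^^^^^^^^^^^^^^^^^^^^^^^^^^^^^^^^^^^^^^^^^^^^^^^^^^^^^^^^^^^^^^^^^^^^^^^^^^^^^^^^^^^^^^^^^^^^^^^^^^^^^^^^^^^^^^^^^^^^^^^^^^^^^^^^^^^^^^^^^^^^^^^^^^^
    res = _minimize_neldermead(fun, x0, args, callback, bounds=bounds,
                    
[... 292 characters left out ...]
^^^^^^^^^^^^^^^^^^^^^^^^^^
  File "h.py", line 46, in <genexpr>
    f=lambda p:sum(((cv2.GaussianBlur(render(n,p,z,o,s),(0,0),1)-M)**2).sum() for n,o,M in D)
                                      ~~~~~~^^^^^^^^^^^
  File "h.py", line 35, in render
    q=(proj(n,b@Q.T+[p[0],p[1],z])-o+.5)*k-.5
       ~~~~^^^^^^^^^^^^^^^^^^^^^^^
  File "h.py", line 12, in proj
    K,r,t=cam(n); return cv2.projectPoints(np.array(P,float).reshape(-1,1,3),r,t,K,None)[0].reshape(-1,2)
          ~~~^^^
  File "h.py", line 7, in cam
    c=camera_info(n); return np.array(c['camera_matrix'],float),np.array(c['rvec'],float).ravel(),np.array(c['tvec'],float).ravel()
ValueError: time passes only in moves, steps and waits
```

```bash
sed -i 's/^def cam(n):/import functools\n@functools.cache\ndef cam(n):/' h.py
python3 - <<'E'
from h import *
for f,(u0,u1,v) in (('t2.png',(252,322,208)),('s3.png',(262,290,243))):
    h=cv2.cvtColor(cv2.imread('pics/'+f),cv2.COLOR_BGR2HSV); print([tuple(map(int,x)) for x in h[v,u0:u1:2]])
h=cv2.cvtColor(cv2.imread('pics/t0.png'),cv2.COLOR_BGR2HSV); print([tuple(map(int,x)) for x in h[210,160:226:2]])
print(ray('top',290,208,.04)-ray('top',289,208,.04))
E
```

```text
[(140, 5, 169), (135, 3, 189), (9, 71, 166), (18, 171, 183), (17, 176, 184), (17, 170, 180), (16, 172, 160), (15, 174, 157), (17, 169, 186), (16, 177, 184), (150, 5, 156), (120, 4, 190), (120, 3, 188), (114, 7, 190), (9, 66, 186), (17, 173, 186), (16, 170, 186), (16, 181, 182), (17, 173, 187), (14, 174, 161), (17, 171, 188), (16, 167, 183), (138, 7, 176), (120, 1, 191), (0, 5, 153), (16, 176, 171), (17, 170, 188), (15, 179, 167), (16, 181, 173), (14, 186, 171), (17, 171, 183), (17, 177, 184), (8, 44, 185), (120, 3, 191), (120, 4, 189)]
[(10, 157, 167), (14, 188, 224), (15, 182, 231), (15, 183, 231), (14, 187, 225), (12, 192, 158), (12, 186, 125), (14, 188, 204), (15, 188, 224), (13, 156, 214), (13, 100, 221), (12, 37, 226), (158, 5, 223), (137, 10, 187)]
[(16, 116, 88), (19, 110, 65), (15, 113, 145), (3, 43, 126), (108, 167, 180), (108, 171, 160), (109, 167, 179), (109, 186, 118), (108, 169, 128), (108, 165, 181), (108, 162, 180), (109, 183, 103), (15, 117, 126), (15, 116, 162), (15, 113, 167), (15, 122, 157), (15, 118, 164), (15, 117, 168), (14, 117, 163), (15, 116, 169), (15, 117, 170), (116, 91, 152), (108, 166, 180), (109, 168, 161), (108, 169, 178), (110, 175, 96), (108, 162, 173), (107, 159, 181), (108, 170, 162), (12, 104, 120), (15, 116, 167), (15, 113, 165), (15, 122, 107)]
[ 6.99081195e-05 -3.00041106e-03  0.00000000e+00]
```

```bash
sed -i 's/(S>165)&(V>60)/(S>85)\&(V>60)/; s/(S>130)&(V>40)/(S>90)\&(V>40)/; s/MORPH_CLOSE,np.ones((3,3))/MORPH_CLOSE,np.ones((5,5))/' h.py
cat > m.py <<'E'
from h import *
ims={n:cv2.imread('pics/'+f)[:,:,::-1].copy() for n,f in(('top','t2.png'),('scene','s3.png'))}
for g in [(.5735,.1045),(.5787,.0327),(.574,-.037)]:
    for nm in(('top','scene'),('top',),('scene',)):
        x,f=fit(ims,'o',g,.019,names=nm); print(nm,x.round(4),round(f,1))
for g in [(.5622,.3735),(.5527,.2691),(.4637,.3725),(.4498,.2944)]:
    x,f=fit(ims,'b',g,.006); print('blue',x.round(4),round(f,1))
go([.5,0,.2],np.pi/2)
E
python3 m.py
```

```text
('top', 'scene') [ 0.5754  0.1053 -0.1726] 33.3
('top',) [ 0.5757  0.1044 -0.1387] 6.3
('scene',) [ 0.5753  0.1065 -0.2173] 23.6
('top', 'scene') [ 0.5814  0.033  -0.0481] 37.8
('top',) [ 0.5811  0.0328 -0.0408] 4.1
('scene',) [ 0.5816  0.0333 -0.0408] 33.5
('top', 'scene') [ 0.5747 -0.0288 -0.0207] 40.1
('top',) [ 0.5746 -0.029   0.0025] 6.0
('scene',) [ 0.5746 -0.0288 -0.0548] 33.4
blue [ 0.5658  0.3753 -0.2468] 58.8
blue [ 0.5567  0.2698 -0.1152] 74.6
blue [ 0.467   0.3737 -0.0415] 59.4
blue [ 0.4528  0.2952 -0.1446] 50.8
t 7.6 p [ 0.4238 -0.3435  0.2401] f [-0.2  0.2  0.1] g 0.0435
x [ 0.03   0.008 -1.   ] y [ 0.999 -0.043  0.029] z [-0.043 -0.999 -0.01 ]
to [0.5 0.  0.2] rows cm [  4.53   6.01 -34.61] turn 1.528
```

```bash
python3 -m inch '[[[0,0,0,0.12,0.3],[0,0,0,0.12,0.3],[0,0,0,0.12,0.3],[0,0,0,0.12,0.3],[0,0,0,0.12,0.3],[0,0,0,0.12,0.3],[0,0,0,0.12,0.3],[0,0,0,0.12,0.3]]]'
python3 -m inch '[[[0,0,0,0.12,0.3],[0,0,0,0.12,0.3],[0,0,0,0.12,0.3],[0,0,0,0.12,0.3],[0,0,0,0.12,0.3],[0,0,0,0,0.3]]]'
python3 - <<'E'
from h import *
go([.5747,-.0288,.13],np.pi/2-.005)
E
```

```text
time: 8.27
position: [0.4229, -0.3253, 0.2396]
tool_rot: [0.691, 0.193, -0.672, 0.183]
ft_force: [-0.4, -0.2, -0.2]
grip_width: 0.0265
time: 8.77
position: [0.4226, -0.3099, 0.2398]
tool_rot: [0.712, -0.018, -0.701, -0.039]
ft_force: [-0.1, 0.3, -0.9]
grip_width: 0.0262
t 8.77 p [ 0.4226 -0.3099  0.2398] f [-0.1  0.3 -0.9] g 0.0262
x [ 0.018  0.028 -0.999] y [-0.08  -0.996 -0.03 ] z [-0.997  0.08  -0.015]
to [ 0.575 -0.029  0.13 ] rows cm [ 12.05 -28.9  -12.73] turn -0.075
```

```bash
python3 -m inch '[[[0,0,0,-0.075,0.3],[0,-3.5,-1.8,0,0.3],[0,-3.5,-1.8,0,0.3],[0,-3.5,-1.8,0,0.3],[0,-3.5,-1.8,0,0.3],[0,-3.5,-1.8,0,0.3],[0,-3.5,-1.8,0,0.3],[0,-3.5,-1.8,0,0.3]]]'
python3 -m inch '[[[2,-2,0,0,0.3],[2,-0.7,0,0,0.3],[2,0,0,0,0.3],[2,0,0,0,0.3],[0,0,0,0,0.3]]]'
python3 - <<'E'
from h import *
go([.5747,-.0288,.056],np.pi/2-.005)
E
```

```text
time: 9.43
position: [0.5443, -0.051, 0.2494]
tool_rot: [0.712, 0.018, -0.702, -0.002]
ft_force: [0.8, -1.7, -0.5]
grip_width: 0.0262
time: 9.85
position: [0.5456, -0.0035, 0.171]
tool_rot: [0.714, 0.033, -0.699, 0.012]
ft_force: [-0.4, 0.3, 0.1]
grip_width: 0.0263
t 9.85 p [ 0.5456 -0.0035  0.171 ] f [-0.4  0.3  0.1] g 0.0263
x [ 0.02   0.031 -0.999] y [ 0.063 -0.998 -0.029] z [-0.998 -0.063 -0.022]
to [ 0.575 -0.029  0.056] rows cm [11.47  3.05 -2.5 ] turn 0.069
```

```bash
python3 -m inch '[[[2,1,-1,0.035,0.3],[2,1,-1,0.035,0.3],[2,0.6,-0.4,0,0.3],[1,0,0,0,0.3],[0,0,0,0,0.3],[0,0,0,0,0.3]]]'
python3 - <<'E'
from h import *
go([.5747,-.0288,.056],np.pi/2-.005)
E
```

```text
time: 10.35
position: [0.5712, -0.0217, 0.1029]
tool_rot: [0.714, 0.014, -0.7, -0.008]
ft_force: [0.8, 0.2, 0.4]
grip_width: 0.0262
t 10.35 p [ 0.5712 -0.0217  0.1029] f [0.8 0.2 0.4] g 0.0262
x [ 0.02   0.032 -0.999] y [ 0.01  -0.999 -0.031] z [-1.    -0.009 -0.021]
to [ 0.575 -0.029  0.056] rows cm [ 4.67  0.86 -0.24] turn 0.015
```

```bash
python3 -m inch '[[[1,0.4,-0.2,0.015,0.3],[1,0.4,0,0,0.3],[1,0.1,0,0,0.3],[0.8,0,0,0,0.3],[0.5,0,0,0,0.3],[0.3,0,0,0,0.3],[0,0,0,0,0.3]]]'
python3 - <<'E'
from h import *
go([.5747,-.0288,.056],np.pi/2-.005)
E
```

```text
time: 10.93
position: [0.5753, -0.0293, 0.0564]
tool_rot: [0.716, 0.009, -0.698, -0.012]
ft_force: [-0.9, 0.4, 0.1]
grip_width: 0.0262
t 10.93 p [ 0.5753 -0.0293  0.0564] f [-0.9  0.4  0.1] g 0.0262
x [ 0.025  0.03  -0.999] y [-0.004 -1.    -0.031] z [-1.     0.004 -0.025]
to [ 0.575 -0.029  0.056] rows cm [ 0.04 -0.05  0.06] turn 0.001
```

Now I'll grip, lift, and carry it to the tray.

```bash
python3 -m inch '[[[0,0,0,0,0],[0,0,0,0,0],[0,0,0,0,0],[0,0,0,0,0],[0,0,0,0,0]]]' 30
python3 -m inch '[[[-1,0,0,0,0],[-2,0,0,0,0],[-3,0,0,0,0],[-3,0,0,0,0],[-3,0,0,0,0],[-2,0,0,0,0],[-1,0,0,0,0],[0,0,0,0,0]]]'
python3 - <<'E'
from h import *
go([.484,-.42,.16],np.pi/2)
E
```

```text
time: 11.35
position: [0.5752, -0.029, 0.0565]
tool_rot: [0.716, 0.01, -0.698, -0.012]
ft_force: [-0.4, -0.5, -2.3]
grip_width: 0.0095
time: 12.02
position: [0.5691, -0.0336, 0.2158]
tool_rot: [0.714, 0.01, -0.7, -0.012]
ft_force: [-0.1, 0.1, -2.3]
grip_width: 0.0103
t 12.02 p [ 0.5691 -0.0336  0.2158] f [-0.1  0.1 -2.3] g 0.0103
x [ 0.021  0.031 -0.999] y [-0.003 -1.    -0.031] z [-1.     0.004 -0.021]
to [ 0.484 -0.42   0.16 ] rows cm [ 4.21 38.82  8.49] turn -0.003
```

```bash
python3 -m inch '[[[0,1.5,0.5,0,0],[0,3,0.6,0,0],[0,3,0.7,0,0],[0,3,0.7,0,0],[0,3,0.7,0,0],[0,3,0.7,0,0],[0,3,0.7,0,0],[0,3,0.7,0,0]]]'
python3 -m inch '[[[0,3,0.7,0,0],[0,3,0.7,0,0],[0,3,0.7,0,0],[0,3,0.7,0,0],[0,2,0,0,0],[0,1,0,0,0],[0,0.5,0,0,0],[0,0,0,0,0]]]'
python3 - <<'E'
from h import *
go([.484,-.42,.043],np.pi/2)
E
```

```text
time: 12.68
position: [0.5118, -0.2578, 0.2067]
tool_rot: [0.714, 0.016, -0.7, -0.009]
ft_force: [1.3, -0.2, -2.6]
grip_width: 0.0095
time: 13.35
position: [0.4763, -0.4238, 0.1933]
tool_rot: [0.711, 0.015, -0.703, -0.015]
ft_force: [0.3, 1.0, -0.9]
grip_width: 0.0098
t 13.35 p [ 0.4763 -0.4238  0.1933] f [ 0.3  1.  -0.9] g 0.0098
x [ 0.01   0.042 -0.999] y [ 0.001 -0.999 -0.042] z [-1.    -0.001 -0.01 ]
to [ 0.484 -0.42   0.043] rows cm [15.04  0.26 -0.61] turn 0.001
```

```bash
python3 -m inch '[[[1.5,0.2,-0.6,0,0],[2.5,0,0,0,0],[2.5,0,0,0,0],[2.5,0,0,0,0],[2,0,0,0,0],[1,0,0,0,0],[0.7,0,0,0,0],[0,0,0,0,0]]]'
python3 - <<'E'
from h import *
go([.484,-.42,.043],np.pi/2)
E
```

```text
time: 14.02
position: [0.4873, -0.4078, 0.0636]
tool_rot: [0.71, 0.021, -0.703, -0.013]
ft_force: [-0.9, 0.8, -1.6]
grip_width: 0.0102
t 14.02 p [ 0.4873 -0.4078  0.0636] f [-0.9  0.8 -1.6] g 0.0102
x [ 0.009  0.048 -0.999] y [ 0.011 -0.999 -0.048] z [-1.    -0.011 -0.01 ]
to [ 0.484 -0.42   0.043] rows cm [2.   1.32 0.37] turn 0.011
```

```bash
python3 -m inch '[[[0.8,0.7,0.2,0,0],[0.6,0.5,0.1,0,0],[0.4,0.1,0,0,0],[0.2,0,0,0,0],[0,0,0,0,0]]]'
python3 -m inch '[[[0,0,0,0,0.3],[0,0,0,0,0.3],[0,0,0,0,0.3],[0,0,0,0,0.3],[-1,0,0,0,0.3],[-2,0,0,0,0.3],[-4,0,0,0,0.3],[-4,0,0,0,0.3]]]'
python3 - <<'E'
from h import *
go([.5814,.033,.2],np.pi/2-.045)
E
```

```text
time: 14.43
position: [0.4868, -0.4226, 0.0449]
tool_rot: [0.712, 0.019, -0.702, -0.011]
ft_force: [-0.3, -0.6, -2.7]
grip_width: 0.0096
time: 15.1
position: [0.4821, -0.424, 0.1534]
tool_rot: [0.709, 0.023, -0.705, -0.015]
ft_force: [0.8, -0.8, 0.0]
grip_width: 0.0257
t 15.1 p [ 0.4821 -0.424   0.1534] f [ 0.8 -0.8  0. ] g 0.0257
x [ 0.005  0.055 -0.998] y [ 0.012 -0.998 -0.055] z [-1.    -0.011 -0.005]
to [0.581 0.033 0.2  ] rows cm [ -2.11 -45.77 -10.47] turn 0.057
```

```bash
python3 -m inch '[[[-2,-1.5,-0.3,0.03,0.3],[-2,-3,-0.7,0,0.3],[-2,-3,-0.7,0,0.3],[0,-3,-0.7,0,0.3],[0,-3,-0.7,0,0.3],[0,-3,-0.7,0,0.3],[0,-3,-0.7,0,0.3],[0,-3,-0.7,0,0.3]]]'
python3 -m inch '[[[0,-3,-0.7,0,0.3],[0,-3,-0.7,0,0.3],[0,-3,-0.7,0,0.3],[0,-3,-0.7,0,0.3],[0,-3,-0.7,0,0.3],[0,-2,-0.7,0,0.3],[0,-1,0,0,0.3],[0,0,0,0,0.3]]]'
python3 - <<'E'
from h import *
go([.5814,.033,.1],np.pi/2-.045)
E
```

```text
time: 15.77
position: [0.5443, -0.2092, 0.2485]
tool_rot: [0.719, -0.003, -0.695, -0.02]
ft_force: [0.1, -0.4, -0.8]
grip_width: 0.026
time: 16.43
position: [0.5934, -0.0149, 0.2651]
tool_rot: [0.723, -0.001, -0.691, -0.016]
ft_force: [0.3, -0.6, -0.6]
grip_width: 0.026
t 16.43 p [ 0.5934 -0.0149  0.2651] f [ 0.3 -0.6 -0.6] g 0.026
x [ 0.046  0.021 -0.999] y [-0.023 -0.999 -0.022] z [-0.999  0.024 -0.046]
to [0.581 0.033 0.1  ] rows cm [16.53 -4.39  2.07] turn 0.022
```

```bash
python3 -m inch '[[[2,-1.5,0.7,0.02,0.3],[3,-1.5,0.7,0,0.3],[3,-1.2,0.6,0,0.3],[3,0,0,0,0.3],[2,0,0,0,0.3],[1,0,0,0,0.3],[0,0,0,0,0.3],[0,0,0,0,0.3]]]'
python3 - <<'E'
from h import *
go([.5814,.033,.056],np.pi/2-.045)
E
```

```text
time: 17.1
position: [0.5845, 0.0226, 0.1273]
tool_rot: [0.727, -0.012, -0.686, -0.022]
ft_force: [-0.4, 0.3, -0.2]
grip_width: 0.0258
t 17.1 p [0.5845 0.0226 0.1273] f [-0.4  0.3 -0.2] g 0.0258
x [ 0.059  0.013 -0.998] y [-0.048 -0.999 -0.016] z [-0.997  0.049 -0.058]
to [0.581 0.033 0.056] rows cm [ 7.12 -0.91  0.78] turn -0.003
```

```bash
python3 -m inch '[[[1.5,-0.5,0.4,0,0.3],[1.5,-0.4,0.4,0,0.3],[1.2,0,0,0,0.3],[1,0,0,0,0.3],[0.8,0,0,0,0.3],[0.4,0,0,0,0.3],[0.2,0,0,0,0.3],[0,0,0,0,0.3]]]'
python3 - <<'E'
from h import *
go([.5814,.033,.056],np.pi/2-.045)
E
```

```text
time: 17.77
position: [0.5903, 0.0268, 0.0668]
tool_rot: [0.734, -0.015, -0.678, -0.023]
ft_force: [0.1, 0.4, 0.2]
grip_width: 0.026
t 17.77 p [0.5903 0.0268 0.0668] f [0.1 0.4 0.2] g 0.026
x [ 0.079  0.008 -0.997] y [-0.053 -0.999 -0.012] z [-0.995  0.054 -0.078]
to [0.581 0.033 0.056] rows cm [ 1.02 -0.56  1.  ] turn -0.008
```

```bash
python3 -m inch '[[[0.3,-0.3,0.5,0,0.3],[0.3,-0.2,0.4,0,0.3],[0.2,0,0,0,0.3],[0.1,0,0,0,0.3],[0,0,0,0,0.3]]]'
python3 - <<'E'
from h import *
go([.5814,.033,.056],np.pi/2-.045)
E
```

```text
time: 18.18
position: [0.5821, 0.0329, 0.0576]
tool_rot: [0.735, -0.015, -0.678, -0.022]
ft_force: [-0.2, -0.0, 0.3]
grip_width: 0.0259
t 18.18 p [0.5821 0.0329 0.0576] f [-0.2 -0.   0.3] g 0.0259
x [ 0.081  0.008 -0.997] y [-0.053 -0.999 -0.012] z [-0.995  0.054 -0.08 ]
to [0.581 0.033 0.056] rows cm [ 0.15 -0.    0.08] turn -0.008
```

```bash
python3 -m inch '[[[0.1,0,0,0,0],[0,0,0,0,0],[0,0,0,0,0],[0,0,0,0,0],[0,0,0,0,0]]]' 30
python3 -m inch '[[[-1,0,0,0,0],[-2,0,0,0,0],[-3,0,0,0,0],[-3,0,0,0,0],[-3,0,0,0,0],[-2,0,0,0,0],[-1,0,0,0,0],[0,0,0,0,0]]]'
python3 - <<'E'
from h import *
go([.484,-.345,.16],np.pi/2)
E
```

```text
time: 18.6
position: [0.5827, 0.033, 0.0569]
tool_rot: [0.735, -0.015, -0.677, -0.022]
ft_force: [0.0, 1.0, -1.7]
grip_width: 0.0099
time: 19.27
position: [0.5668, 0.0317, 0.2139]
tool_rot: [0.732, -0.015, -0.68, -0.022]
ft_force: [0.6, 1.0, -1.1]
grip_width: 0.0097
t 19.27 p [0.5668 0.0317 0.2139] f [ 0.6  1.  -1.1] g 0.0097
x [ 0.074  0.008 -0.997] y [-0.053 -0.999 -0.012] z [-0.996  0.054 -0.073]
to [ 0.484 -0.345  0.16 ] rows cm [ 4.46 38.11  6.62] turn -0.053
```

```bash
python3 -m inch '[[[0,1.5,0.5,-0.03,0],[0,3,0.6,-0.02,0],[0,3,0.7,0,0],[0,3,0.7,0,0],[0,3,0.7,0,0],[0,3,0.7,0,0],[0,3,0.7,0,0],[0,3,0.7,0,0]]]'
python3 -m inch '[[[0,3,0.5,0,0],[0,3,0.3,0,0],[0,3,0.2,0,0],[0,2.5,0,0,0],[0,1.5,0,0,0],[0,0.7,0,0,0],[0,0,0,0,0],[0,0,0,0,0]]]'
python3 - <<'E'
from h import *
go([.484,-.345,.044],np.pi/2)
E
```

```text
time: 19.93
position: [0.5082, -0.1932, 0.2059]
tool_rot: [0.732, 0.009, -0.682, -0.001]
ft_force: [-0.7, -1.2, -2.0]
grip_width: 0.0099
time: 20.6
position: [0.4919, -0.34, 0.1964]
tool_rot: [0.728, 0.008, -0.685, -0.007]
ft_force: [0.0, 0.9, -1.4]
grip_width: 0.0095
t 20.6 p [ 0.4919 -0.34    0.1964] f [ 0.   0.9 -1.4] g 0.0095
x [ 0.061  0.021 -0.998] y [ 0.003 -1.    -0.021] z [-0.998 -0.002 -0.061]
to [ 0.484 -0.345  0.044] rows cm [15.15  0.82  1.72] turn 0.003
```

```bash
python3 -m inch '[[[1.5,0.4,0.8,0,0],[2.5,0.4,0.8,0,0],[2.5,0.1,0.1,0,0],[2.5,0.1,0,0,0],[1.8,0.1,0,0,0],[1,0,0,0,0],[0.7,0,0,0,0],[0,0,0,0,0]]]'
python3 - <<'E'
from h import *
go([.484,-.345,.044],np.pi/2)
E
```

```text
time: 21.27
position: [0.4853, -0.3348, 0.0684]
tool_rot: [0.728, 0.015, -0.685, -0.004]
ft_force: [0.2, 0.2, -1.4]
grip_width: 0.0097
t 21.27 p [ 0.4853 -0.3348  0.0684] f [ 0.2  0.2 -1.4] g 0.0097
x [ 0.061  0.026 -0.998] y [ 0.016 -1.    -0.025] z [-0.998 -0.015 -0.061]
to [ 0.484 -0.345  0.044] rows cm [2.4  1.08 0.29] turn 0.016
```

```bash
python3 -m inch '[[[0.9,0.6,0.2,0,0],[0.7,0.4,0.1,0,0],[0.5,0.1,0,0,0],[0.2,0,0,0,0],[0,0,0,0,0]]]'
python3 -m inch '[[[0,0,0,0,0.3],[0,0,0,0,0.3],[0,0,0,0,0.3],[0,0,0,0,0.3],[-1,0,0,0,0.3],[-2,0,0,0,0.3],[-4,0,0,0,0.3],[-4,0,0,0,0.3]]]'
python3 -m inch '[[[-2,-1.5,-0.3,0.04,0.3],[-2,-3,-0.6,0.04,0.3],[-1,-3,-0.6,0.04,0.3],[0,-3,-0.6,0,0.3],[0,-3,-0.6,0,0.3],[0,-3,-0.6,0,0.3],[0,-3,-0.6,0,0.3],[0,-3,-0.6,0,0.3]]]'
python3 -m inch '[[[0,-3,-0.6,0,0.3],[0,-3,-0.6,0,0.3],[0,-3,-0.6,0,0.3],[0,-3,-0.6,0,0.3],[0,-3,-0.3,0,0.3],[0,-2,0,0,0.3],[0,-1,0,0,0.3],[0,0,0,0,0.3]]]'
python3 - <<'E'
from h import *
go([.5754,.1053,.1],np.pi/2-.16)
E
```

```text
time: 21.68
position: [0.4861, -0.3468, 0.046]
tool_rot: [0.73, 0.014, -0.684, -0.001]
ft_force: [0.5, 0.8, -0.5]
grip_width: 0.0099
time: 22.35
position: [0.4758, -0.3466, 0.1549]
tool_rot: [0.727, 0.017, -0.687, -0.005]
ft_force: [0.9, -0.5, -0.5]
grip_width: 0.026
time: 23.02
position: [0.5427, -0.1323, 0.237]
tool_rot: [0.735, -0.04, -0.675, -0.046]
ft_force: [0.6, -0.9, -0.7]
grip_width: 0.0264
time: 23.68
position: [0.5927, 0.0585, 0.2521]
tool_rot: [0.739, -0.037, -0.671, -0.044]
ft_force: [0.1, -0.8, 0.4]
grip_width: 0.0258
t 23.68 p [0.5927 0.0585 0.2521] f [ 0.1 -0.8  0.4] g 0.0258
x [ 0.097  0.004 -0.995] y [-0.114 -0.993 -0.015] z [-0.989  0.115 -0.096]
to [0.575 0.105 0.1  ] rows cm [14.99 -4.22  3.7 ] turn 0.046
```

```bash
python3 -m inch '[[[0.5,-0.5,0.4,0.02,0.3],[1,-0.8,0.8,0.02,0.3],[1.2,-0.8,0.8,0,0.3],[1.2,-0.8,0.6,0,0.3],[1.2,-0.5,0.5,0,0.3],[1.2,-0.3,0.3,0,0.3],[1.2,0,0,0,0.3],[1.2,0,0,0,0.3]]]'
python3 -m inch '[[[1.2,0,0,0,0.3],[1,0,0,0,0.3],[1,0,0,0,0.3],[0.8,0,0,0,0.3],[0.6,0,0,0,0.3],[0.3,0,0,0,0.3],[0,0,0,0,0.3]]]'
python3 - <<'E'
from h import *
go([.5754,.1053,.056],np.pi/2-.16)
E
```

```text
time: 24.35
position: [0.5744, 0.0921, 0.1673]
tool_rot: [0.742, -0.055, -0.665, -0.059]
ft_force: [-0.1, -0.3, 0.1]
grip_width: 0.0262
time: 24.93
position: [0.5792, 0.0851, 0.1147]
tool_rot: [0.741, -0.058, -0.666, -0.06]
ft_force: [-0.5, 0.7, -0.1]
grip_width: 0.0258
t 24.93 p [0.5792 0.0851 0.1147] f [-0.5  0.7 -0.1] g 0.0258
x [ 0.106 -0.006 -0.994] y [-0.167 -0.986 -0.012] z [-0.98   0.167 -0.106]
to [0.575 0.105 0.056] rows cm [ 5.78 -1.85  1.33] turn -0.008
```

```bash
python3 -m inch '[[[0.8,-0.6,0.5,0,0.3],[0.8,-0.6,0.4,0,0.3],[0.8,-0.5,0.4,0,0.3],[0.8,-0.2,0.1,0,0.3],[0.8,0,0,0,0.3],[0.7,0,0,0,0.3],[0.3,0,0,0,0.3],[0,0,0,0,0.3]]]'
python3 - <<'E'
from h import *
go([.5754,.1053,.056],np.pi/2-.16)
E
```

```text
time: 25.6
position: [0.5736, 0.1096, 0.0589]
tool_rot: [0.742, -0.057, -0.666, -0.06]
ft_force: [0.3, 0.0, 0.3]
grip_width: 0.0261
t 25.6 p [0.5736 0.1096 0.0589] f [0.3 0.  0.3] g 0.0261
x [ 0.107 -0.006 -0.994] y [-0.164 -0.986 -0.012] z [-0.981  0.165 -0.107]
to [0.575 0.105 0.056] rows cm [ 0.31  0.4  -0.22] turn -0.005
```

```bash
python3 -m inch '[[[0.2,0.3,-0.2,0,0.3],[0.1,0.1,0,0,0.3],[0,0,0,0,0],[0,0,0,0,0],[0,0,0,0,0],[0,0,0,0,0]]]' 30
python3 -m inch '[[[-1,0,0,0,0],[-2,0,0,0,0],[-3,0,0,0,0],[-3,0,0,0,0],[-3,0,0,0,0],[-2,0,0,0,0],[-1,0,0,0,0],[0,0,0,0,0]]]'
python3 -m inch '[[[0,0,1,-0.04,0],[0,0,2,-0.04,0],[0,0,3,-0.04,0],[0,0,3,-0.04,0],[0,1,0,0,0],[0,2,0,0,0],[0,3,0,0,0],[0,3,0,0,0]]]'
python3 - <<'E'
from h import *
go([.484,-.27,.16],np.pi/2)
E
```

```text
time: 26.1
position: [0.5767, 0.1039, 0.0564]
tool_rot: [0.742, -0.058, -0.665, -0.06]
ft_force: [-0.3, -0.2, -1.9]
grip_width: 0.0099
time: 26.77
position: [0.5556, 0.1047, 0.214]
tool_rot: [0.74, -0.058, -0.668, -0.06]
ft_force: [0.5, 0.0, -2.8]
grip_width: 0.0096
time: 27.43
position: [0.4562, 0.0261, 0.2032]
tool_rot: [0.74, 0.003, -0.672, 0.005]
ft_force: [0.8, 0.0, -1.2]
grip_width: 0.0097
t 27.43 p [0.4562 0.0261 0.2032] f [ 0.8  0.  -1.2] g 0.0097
x [ 0.096 -0.003 -0.995] y [ 0.011 -1.     0.004] z [-0.995 -0.011 -0.096]
to [ 0.484 -0.27   0.16 ] rows cm [ 4.64 29.62 -2.02] turn 0.011
```

```bash
python3 -m inch '[[[0,3,0,0.01,0],[0,3,0,0,0],[0,3,-0.2,0,0],[0,3,-0.3,0,0],[0,3,-0.3,0,0],[0,3,-0.3,0,0],[0,2.5,-0.3,0,0],[0,1.5,-0.2,0,0]]]'
python3 -m inch '[[[0,0.7,0,0,0],[0,0,0,0,0],[0,0,0,0,0]]]'
python3 - <<'E'
from h import *
go([.484,-.27,.044],np.pi/2)
E
```

```text
time: 28.1
position: [0.4653, -0.2037, 0.2008]
tool_rot: [0.737, 0.001, -0.676, -0.0]
ft_force: [0.3, -0.1, -1.6]
grip_width: 0.0096
time: 28.35
position: [0.4645, -0.2141, 0.1993]
tool_rot: [0.736, -0.001, -0.677, -0.002]
ft_force: [-0.3, -0.4, -1.7]
grip_width: 0.0098
t 28.35 p [ 0.4645 -0.2141  0.1993] f [-0.3 -0.4 -1.7] g 0.0098
x [ 0.084  0.002 -0.996] y [-0.005 -1.    -0.002] z [-0.996  0.005 -0.084]
to [ 0.484 -0.27   0.044] rows cm [15.63  5.61 -0.67] turn -0.005
```

```bash
python3 -m inch '[[[0.7,1,0,0,0],[1.5,1.5,0,0,0],[2,1.5,-0.2,0,0],[2,1,-0.2,0,0],[2,0.5,0,0,0],[2,0,0,0,0],[1.5,0,0,0,0],[1,0,0,0,0]]]'
python3 -m inch '[[[0.6,0,0,0,0],[0.2,0,0,0,0],[0,0,0,0,0]]]'
python3 - <<'E'
from h import *
go([.484,-.27,.044],np.pi/2)
E
```

```text
time: 29.02
position: [0.4801, -0.2646, 0.0675]
tool_rot: [0.737, 0.003, -0.676, 0.002]
ft_force: [0.0, 0.3, -1.6]
grip_width: 0.0096
time: 29.27
position: [0.4796, -0.2615, 0.0561]
tool_rot: [0.735, 0.006, -0.678, 0.002]
ft_force: [-0.7, 0.2, -1.1]
grip_width: 0.0095
t 29.27 p [ 0.4796 -0.2615  0.0561] f [-0.7  0.2 -1.1] g 0.0095
x [ 0.081  0.006 -0.997] y [ 0.01  -1.    -0.005] z [-0.997 -0.01  -0.081]
to [ 0.484 -0.27   0.044] rows cm [ 1.24  0.86 -0.33] turn 0.01
```

```bash
python3 -m inch '[[[0.5,0.4,-0.2,0,0],[0.4,0.4,-0.1,0,0],[0.2,0,0,0,0],[0.1,0,0,0,0],[0,0,0,0,0]]]'
python3 -m inch '[[[0,0,0,0,0.3],[0,0,0,0,0.3],[0,0,0,0,0.3],[0,0,0,0,0.3],[-1,0,0,0,0.3],[-2,0,0,0,0.3],[-3,0,0,0,0.3],[-3,0,0,0,0.3]]]'
python3 -m inch '[[[-3,0,0,0,0.3],[-2,-0.5,0,0,0.3],[-1,-1.5,0,0,0.3],[0,-2,0,0,0.3],[0,-2,0,0,0.3],[0,-2,0,0,0.3],[0,-2,0,0,0.3],[0,-2,0,0,0.3]]]'
python3 -m inch '[[[0,-2,0,0,0.3],[0,-2,0,0,0.3],[0,-2,0,0,0.3],[0,-2,0,0,0.3],[0,-2,0,0,0.3],[0,-1.5,0,0,0.3],[0,-0.8,0,0,0.3],[0,0,0,0,0.3]]]'
python3 - <<'E'
from h import *
st(); snap('top','t3.png'); snap('scene','s4.png')
ims={n:cv2.imread('pics/'+f)[:,:,::-1].copy() for n,f in(('top','t3.png'),('scene','s4.png'))}
for g in [(.484,-.42),(.484,-.345),(.484,-.27)]: x,f=fit(ims,'o',g,.005); print('o',x.round(4),round(f,1))
for g in [(.5658,.3753),(.5567,.27),(.467,.3737),(.4528,.2952)]: x,f=fit(ims,'b',g,.006); print('blue',x.round(4),round(f,1))
cv2.imwrite('pics/c5.png',np.hstack([cv2.imread('pics/t3.png')[100:400,120:480],cv2.imread('pics/s4.png')[100:400,60:430]]))
E
```

```text
time: 29.68
position: [0.486, -0.2714, 0.0462]
tool_rot: [0.737, 0.005, -0.676, 0.004]
ft_force: [0.8, 0.4, -3.1]
grip_width: 0.0097
time: 30.35
position: [0.4756, -0.2696, 0.1362]
tool_rot: [0.734, 0.007, -0.679, 0.001]
ft_force: [0.4, -0.5, -0.2]
grip_width: 0.0259
time: 31.02
position: [0.4727, -0.1534, 0.2147]
tool_rot: [0.742, -0.003, -0.671, 0.006]
ft_force: [0.3, 0.1, 0.0]
grip_width: 0.0262
time: 31.68
position: [0.4686, -0.0204, 0.2198]
tool_rot: [0.743, -0.002, -0.669, 0.008]
ft_force: [0.3, -1.2, 0.3]
grip_width: 0.026
t 31.68 p [ 0.4686 -0.0204  0.2198] f [ 0.3 -1.2  0.3] g 0.026
x [ 0.105 -0.014 -0.994] y [ 0.006 -1.     0.014] z [-0.994 -0.008 -0.105]
o [ 0.4856 -0.4236 -0.0029] 43.1
o [ 0.4839 -0.3483 -0.0181] 38.9
o [ 0.4844 -0.2728  0.0099] 38.1
blue [ 0.5658  0.3751 -0.2336] 58.9
blue [ 0.5565  0.2701 -0.0837] 74.8
blue [ 0.4671  0.3737 -0.0382] 57.2
blue [ 0.4528  0.2952 -0.1388] 50.3
```

View pics/c5.png

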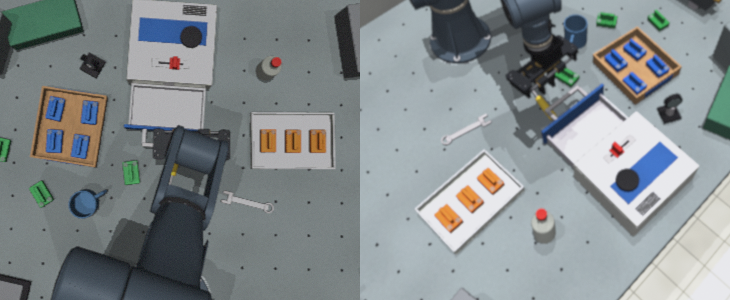

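All three orange cassettes stand in the tray (fits within 4 mm of the slots), the drawer is empty, and the box cassettes are unmoved. I'll go slowly to the first blue one, because fast travel in +y seems to build up tilt.

```bash
python3 -m inch '[[[0,-0.5,0,0.04,0.3],[0,-1,0,0.04,0.3],[0,-1,0,0.04,0.3],[0,-1,0,0,0.3],[0,-1,0,0,0.3],[0,-1,0,0,0.3],[0,-1,0,0,0.3],[0,-1,0,0,0.3]]]'
python3 -m inch '[[[0,-1,0,0,0.3],[0,-1,0,0,0.3],[0,-1,0,0,0.3],[0,-1,0,0,0.3],[0,-1,0,0,0.3],[0,-1,0,0,0.3],[0,-1,0,0,0.3],[0,-1,0,0,0.3]]]'
python3 -m inch '[[[0,-1,0,0,0.3],[0,-1,0,0,0.3],[0,-1,0,0,0.3],[0,-1,0,0,0.3],[0,-1,0,0,0.3],[0,-1,0,0,0.3],[0,-1,0,0,0.3],[0,-1,0,0,0.3]]]'
python3 -m inch '[[[0,-1,0,0,0.3],[0,-1,0,0,0.3],[0,-1,0,0,0.3],[0,-0.5,0,0,0.3],[0,0,0,0,0.3]]]'
python3 - <<'E'
from h import *
go([.4528,.2952,.1],np.pi/2-.139)
E
```

```text
time: 32.45
position: [0.4806, 0.0443, 0.2206]
tool_rot: [0.744, -0.052, -0.665, -0.043]
ft_force: [0.8, 0.6, -0.4]
grip_width: 0.026
time: 33.12
position: [0.4962, 0.1205, 0.2206]
tool_rot: [0.744, -0.057, -0.664, -0.046]
ft_force: [-0.5, -0.3, -0.1]
grip_width: 0.0264
time: 33.78
position: [0.509, 0.2081, 0.2197]
tool_rot: [0.744, -0.057, -0.664, -0.046]
ft_force: [0.7, 0.1, -0.3]
grip_width: 0.0265
time: 34.2
position: [0.5149, 0.2492, 0.2193]
tool_rot: [0.745, -0.056, -0.663, -0.045]
ft_force: [0.7, -0.1, 0.4]
grip_width: 0.0262
t 34.2 p [0.5149 0.2492 0.2193] f [ 0.7 -0.1  0.4] g 0.0262
x [ 0.113 -0.024 -0.993] y [-0.143 -0.99   0.007] z [-0.983  0.142 -0.116]
to [0.453 0.295 0.1  ] rows cm [11.04 -3.75  8.14] turn -0.005
```

```bash
python3 -m inch '[[[0.5,-0.5,1,0,0.3],[1,-0.8,1.2,0,0.3],[1.2,-0.8,1.2,0,0.3],[1.2,-0.8,1.2,0,0.3],[1.2,-0.4,1.2,0,0.3],[1.2,-0.2,1.2,0,0.3],[1.2,0,0.8,0,0.3],[1.2,0,0.3,0,0.3]]]'
python3 -m inch '[[[1.2,0,0,0,0.3],[0.6,0,0,0,0.3],[0,0,0,0,0.3],[0,0,0,0,0.3]]]'
python3 - <<'E'
from h import *
go([.4528,.2952,.043],np.pi/2-.139)
E
```

```text
time: 34.87
position: [0.4454, 0.295, 0.1203]
tool_rot: [0.746, -0.057, -0.662, -0.047]
ft_force: [0.2, 0.6, 0.2]
grip_width: 0.0261
time: 35.2
position: [0.4413, 0.293, 0.0981]
tool_rot: [0.743, -0.059, -0.666, -0.045]
ft_force: [0.2, 0.0, 0.4]
grip_width: 0.0257
t 35.2 p [0.4413 0.293  0.0981] f [0.2 0.  0.4] g 0.0257
x [ 0.107 -0.027 -0.994] y [-0.148 -0.989  0.011] z [-0.983  0.146 -0.11 ]
to [0.453 0.295 0.043] rows cm [ 5.6  -0.45 -0.49] turn -0.009
```

```bash
python3 -m inch '[[[0.8,-0.2,-0.2,-0.01,0.3],[0.8,-0.2,-0.3,0,0.3],[0.8,0,0,0,0.3],[0.8,0,0,0,0.3],[0.8,0,0,0,0.3],[0.6,0,0,0,0.3],[0.3,0,0,0,0.3],[0,0,0,0,0.3]]]'
python3 - <<'E'
from h import *
go([.4528,.2952,.043],np.pi/2-.139)
E
```

```text
time: 35.87
position: [0.4557, 0.2955, 0.0466]
tool_rot: [0.744, -0.055, -0.664, -0.043]
ft_force: [0.5, 0.4, 0.1]
grip_width: 0.0261
t 35.87 p [0.4557 0.2955 0.0466] f [0.5 0.4 0.1] g 0.0261
x [ 0.112 -0.026 -0.993] y [-0.139 -0.99   0.01 ] z [-0.984  0.137 -0.114]
to [0.453 0.295 0.043] rows cm [0.32 0.07 0.32] turn -0.0
```

```bash
python3 -m inch '[[[0.2,0,0.2,0,0.3],[0.1,0,0.1,0,0.3],[0,0,0,0,0],[0,0,0,0,0],[0,0,0,0,0],[0,0,0,0,0]]]' 30
python3 -m inch '[[[-1,0,0,0,0],[-2,0,0,0,0],[-3,0,0,0,0],[-3,0,0,0,0],[-3,0,0,0,0],[-2,0,0,0,0],[-1,0,0,0,0],[0,0,0,0,0]]]'
python3 - <<'E'
from h import *
print(L(-.187,.068,0),L(-.187,0,0),L(-.187,-.068,0))
go(L(-.187,-.068,.16),np.pi/2+YAW)
E
```

```text
time: 36.37
position: [0.4527, 0.2961, 0.0433]
tool_rot: [0.744, -0.055, -0.664, -0.043]
ft_force: [0.4, 0.6, -1.6]
grip_width: 0.0097
time: 37.03
position: [0.4323, 0.2992, 0.2018]
tool_rot: [0.743, -0.055, -0.666, -0.042]
ft_force: [-0.4, -0.3, -1.5]
grip_width: 0.0097
[0.57866706 0.10186292 0.        ] [0.57585946 0.0339209  0.        ] [ 0.57305186 -0.03402111  0.        ]
t 37.03 p [0.4323 0.2992 0.2018] f [-0.4 -0.3 -1.5] g 0.0097
x [ 0.107 -0.026 -0.994] y [-0.138 -0.99   0.011] z [-0.985  0.136 -0.11 ]
to [ 0.573 -0.034  0.16 ] rows cm [  6.54  31.01 -17.94] turn -0.098
```

```bash
python3 -m inch '[[[0,0,0,-0.05,0],[0,1.5,-0.5,-0.05,0],[0,3,-1.4,0,0],[0,3,-1.4,0,0],[0,3,-1.4,0,0],[0,3,-1.4,0,0],[0,3,-1.4,0,0],[0,3,-1.4,0,0]]]'
python3 -m inch '[[[0,3,-1.4,0,0],[0,2.5,-1.2,0,0],[0,1.5,-0.8,0,0],[0,0.7,-0.3,0,0],[0,0,0,0,0],[0,0,0,0,0]]]'
python3 - <<'E'
from h import *
go(L(-.187,-.068,.058),np.pi/2+YAW)
E
```

```text
time: 37.7
position: [0.5086, 0.0997, 0.2143]
tool_rot: [0.742, -0.014, -0.671, 0.001]
ft_force: [0.3, 0.8, -1.3]
grip_width: 0.0099
time: 38.2
position: [0.544, 0.0113, 0.2165]
tool_rot: [0.74, -0.018, -0.673, -0.002]
ft_force: [0.4, -0.5, -1.1]
grip_width: 0.0096
t 38.2 p [0.544  0.0113 0.2165] f [ 0.4 -0.5 -1.1] g 0.0096
x [ 0.094 -0.023 -0.995] y [-0.03  -0.999  0.021] z [-0.995  0.028 -0.095]
to [ 0.573 -0.034  0.058] rows cm [16.15  4.11 -1.51] turn 0.012
```

```bash
python3 -m inch '[[[0.5,0.8,-0.3,0.012,0],[1,1,-0.3,0,0],[1.2,1,-0.3,0,0],[1.2,0.8,-0.3,0,0],[1.2,0.3,-0.2,0,0],[1.2,0.1,-0.1,0,0],[1.2,0,0,0,0],[1.2,0,0,0,0]]]'
python3 -m inch '[[[1.2,0,0,0,0],[1,0,0,0,0],[1,0,0,0,0],[1,0,0,0,0],[1,0,0,0,0],[0.5,0,0,0,0],[0,0,0,0,0]]]'
python3 - <<'E'
from h import *
go(L(-.187,-.068,.058),np.pi/2+YAW)
E
```

```text
time: 38.87
position: [0.5653, -0.0319, 0.1234]
tool_rot: [0.739, -0.02, -0.673, -0.005]
ft_force: [-0.1, -0.7, -1.1]
grip_width: 0.01
time: 39.45
position: [0.5698, -0.0348, 0.0559]
tool_rot: [0.737, -0.019, -0.676, -0.006]
ft_force: [-0.8, 0.3, 11.0]
grip_width: 0.0097
t 39.45 p [ 0.5698 -0.0348  0.0559] f [-0.8  0.3 11. ] g 0.0097
x [ 0.086 -0.021 -0.996] y [-0.037 -0.999  0.017] z [-0.996  0.035 -0.087]
to [ 0.573 -0.034  0.058] rows cm [-0.18 -0.09 -0.33] turn 0.005
```

```bash
python3 -m inch '[[[-0.2,0,0,0,0.3],[0,0,0,0,0.3],[0,0,0,0,0.3],[0,0,0,0,0.3],[-0.7,0,0,0,0.3],[-1.5,0,0,0,0.3],[-2.5,0,0,0,0.3],[-2.5,0,0,0,0.3]]]'
python3 -m inch '[[[-2.5,0,0,0,0.3],[-2,0,0,0,0.3],[-1,-0.5,0,0.025,0.3],[0,-1,0,0.025,0.3],[0,-1,0,0,0.3],[0,-1,0,0,0.3],[0,-1,0,0,0.3],[0,-1,0,0,0.3]]]'
python3 -m inch '[[[0,-1,0,0,0.3],[0,-1,0,0,0.3],[0,-1,0,0,0.3],[0,-1,0,0,0.3],[0,-1,0,0,0.3],[0,-1,0,0,0.3],[0,-1,0,0,0.3],[0,-1,0,0,0.3]]]'
python3 -m inch '[[[0,-1,0,0,0.3],[0,-1,0,0,0.3],[0,-1,0,0,0.3],[0,-1,0,0,0.3],[0,-1,0,0,0.3],[0,-1,0,0,0.3],[0,-1,0,0,0.3],[0,-1,0,0,0.3]]]'
python3 -m inch '[[[0,-1,0,0,0.3],[0,-1,0,0,0.3],[0,-1,0,0,0.3],[0,-0.5,0,0,0.3],[0,0,0,0,0.3]]]'
python3 - <<'E'
from h import *
go([.5565,.2701,.1],np.pi/2-.085)
E
```

```text
time: 40.12
position: [0.5615, -0.0328, 0.1283]
tool_rot: [0.734, -0.019, -0.678, -0.006]
ft_force: [1.0, 0.1, 0.3]
grip_width: 0.0259
time: 40.78
position: [0.5631, 0.0244, 0.1946]
tool_rot: [0.739, -0.038, -0.672, -0.025]
ft_force: [-0.4, 0.3, -0.7]
grip_width: 0.0262
time: 41.45
position: [0.5692, 0.1141, 0.1903]
tool_rot: [0.737, -0.037, -0.675, -0.024]
ft_force: [0.7, -0.5, -0.0]
grip_width: 0.0261
time: 42.12
position: [0.5768, 0.2027, 0.1892]
tool_rot: [0.737, -0.037, -0.675, -0.024]
ft_force: [0.2, 0.1, -0.7]
grip_width: 0.026
time: 42.53
position: [0.5802, 0.244, 0.1885]
tool_rot: [0.737, -0.036, -0.674, -0.023]
ft_force: [1.1, -0.7, -0.4]
grip_width: 0.0259
t 42.53 p [0.5802 0.244  0.1885] f [ 1.1 -0.7 -0.4] g 0.0259
x [ 0.088 -0.021 -0.996] y [-0.084 -0.996  0.014] z [-0.993  0.083 -0.089]
to [0.556 0.27  0.1  ] rows cm [ 8.55 -2.52  3.35] turn 0.001
```

```bash
python3 -m inch '[[[0.5,-0.5,0.6,0,0.3],[1,-0.7,0.8,0,0.3],[1.2,-0.7,0.8,0,0.3],[1.2,-0.5,0.8,0,0.3],[1.2,-0.2,0.4,0,0.3],[1.2,0,0,0,0.3],[1.2,0,0,0,0.3],[1,0,0,0,0.3]]]'
python3 -m inch '[[[1,0,0,0,0.3],[0.5,0,0,0,0.3],[0,0,0,0,0.3]]]'
python3 - <<'E'
from h import *
go([.5565,.2701,.043],np.pi/2-.085)
E
```

```text
time: 43.2
position: [0.554, 0.2721, 0.0975]
tool_rot: [0.738, -0.037, -0.673, -0.024]
ft_force: [0.1, -0.2, 0.1]
grip_width: 0.0261
time: 43.45
position: [0.5542, 0.2706, 0.0782]
tool_rot: [0.737, -0.038, -0.675, -0.024]
ft_force: [0.3, 0.0, -0.9]
grip_width: 0.026
t 43.45 p [0.5542 0.2706 0.0782] f [ 0.3  0.  -0.9] g 0.026
x [ 0.086 -0.023 -0.996] y [-0.088 -0.996  0.015] z [-0.992  0.086 -0.088]
to [0.556 0.27  0.043] rows cm [ 3.53 -0.03  0.07] turn -0.003
```

```bash
python3 -m inch '[[[0.6,0,0,0,0.3],[0.8,0,0,0,0.3],[0.8,0,0,0,0.3],[0.7,0,0,0,0.3],[0.4,0,0,0,0.3],[0.1,0,0,0,0.3],[0,0,0,0,0.3]]]'
python3 -m inch '[[[0,0,0,0,0],[0,0,0,0,0],[0,0,0,0,0],[0,0,0,0,0]]]' 30
python3 -c "
from h import *
st()"
```

```text
time: 44.03
position: [0.5592, 0.2695, 0.0417]
tool_rot: [0.738, -0.038, -0.674, -0.025]
ft_force: [-0.3, -0.2, 0.8]
grip_width: 0.026
time: 44.37
position: [0.5597, 0.27, 0.0424]
tool_rot: [0.738, -0.037, -0.673, -0.025]
ft_force: [-0.0, -0.1, -1.3]
grip_width: 0.0092
t 44.37 p [0.5597 0.27   0.0424] f [-0.  -0.1 -1.3] g 0.0092
x [ 0.091 -0.021 -0.996] y [-0.089 -0.996  0.013] z [-0.992  0.088 -0.092]
```

```bash
python3 -m inch '[[[-1,0,0,0,0],[-2,0,0,0,0],[-3,0,0,0,0],[-3,0,0,0,0],[-3,0,0,0,0],[-2,0,0,0,0],[-1,0,0,0,0],[0,0,0,0,0]]]'
python3 -m inch '[[[0,1,-0.2,-0.022,0],[0,2,-0.5,-0.022,0],[0,3,-0.6,0,0],[0,3,-0.6,0,0],[0,3,-0.6,0,0],[0,3,-0.6,0,0],[0,2.5,-0.6,0,0],[0,1.5,-0.4,0,0]]]'
python3 -m inch '[[[0,0.7,-0.2,0,0],[0,0,0,0,0],[0,0,0,0,0]]]'
python3 - <<'E'
from h import *
go(L(-.184,0,.058),np.pi/2+YAW)
E
```

```text
time: 45.03
position: [0.5429, 0.2728, 0.2007]
tool_rot: [0.736, -0.038, -0.675, -0.024]
ft_force: [-0.3, 0.6, -1.6]
grip_width: 0.0097
time: 45.7
position: [0.57, 0.0778, 0.2007]
tool_rot: [0.733, -0.018, -0.68, -0.004]
ft_force: [-0.5, 1.3, -1.7]
grip_width: 0.0095
time: 45.95
position: [0.5706, 0.0666, 0.1977]
tool_rot: [0.731, -0.021, -0.682, -0.006]
ft_force: [-0.5, 0.4, -1.7]
grip_width: 0.0098
t 45.95 p [0.5706 0.0666 0.1977] f [-0.5  0.4 -1.7] g 0.0098
x [ 0.068 -0.022 -0.997] y [-0.039 -0.999  0.019] z [-0.997  0.038 -0.069]
to [0.579 0.034 0.058] rows cm [1.406e+01 2.980e+00 1.000e-02] turn 0.002
```

```bash
python3 -m inch '[[[0.5,0.6,0,0,0],[1,0.8,0,0,0],[1.2,0.8,0,0,0],[1.2,0.5,0,0,0],[1.2,0.2,0,0,0],[1.2,0,0,0,0],[1.2,0,0,0,0],[1.2,0,0,0,0]]]'
python3 -m inch '[[[1.2,0,0,0,0],[1,0,0,0,0],[0.8,0,0,0,0],[0.6,0,0,0,0],[0.4,0,0,0,0],[0,0,0,0,0]]]'
python3 - <<'E'
from h import *
go(L(-.184,0,.056),np.pi/2+YAW)
E
```

```text
time: 46.62
position: [0.5739, 0.0395, 0.1046]
tool_rot: [0.731, -0.016, -0.682, -0.003]
ft_force: [0.3, 0.4, -0.2]
grip_width: 0.0097
time: 47.12
position: [0.5733, 0.0409, 0.0563]
tool_rot: [0.728, -0.014, -0.685, -0.001]
ft_force: [-0.3, -1.2, 0.1]
grip_width: 0.0099
t 47.12 p [0.5733 0.0409 0.0563] f [-0.3 -1.2  0.1] g 0.0099
x [ 0.06  -0.019 -0.998] y [-0.023 -1.     0.018] z [-0.998  0.022 -0.061]
to [0.579 0.034 0.056] rows cm [ 0.07  0.7  -0.57] turn 0.019
```

```bash
python3 -m inch '[[[-0.1,0.3,-0.3,0.01,0],[0,0.3,-0.2,0.01,0],[0.1,0.1,-0.1,0,0],[0.1,0,0,0,0],[0,0,0,0,0]]]'
python3 -m inch '[[[0,0,0,0,0.3],[0,0,0,0,0.3],[0,0,0,0,0.3],[0,0,0,0,0.3],[-0.7,0,0,0,0.3],[-1.5,0,0,0,0.3],[-2.5,0,0,0,0.3],[-2.5,0,0,0,0.3]]]'
python3 -m inch '[[[-2.5,0,0,0,0.3],[-2,0,0,0,0.3],[-1,-0.5,0.2,0,0.3],[0,-1,0.4,0,0.3],[0,-1,0.5,0,0.3],[0,-1,0.5,0,0.3],[0,-1,0.5,0,0.3],[0,-1,0.5,0,0.3]]]'
python3 -m inch '[[[0,-1,0.4,0,0.3],[0,-1,0.4,0,0.3],[0,-1,0.4,0,0.3],[0,-1,0.4,0,0.3],[0,-1,0.4,0,0.3],[0,-1,0.4,0,0.3],[0,-1,0.4,0,0.3],[0,-1,0.4,0,0.3]]]'
python3 -m inch '[[[0,-1,0.4,0,0.3],[0,-1,0.4,0,0.3],[0,-1,0.4,0,0.3],[0,-1,0.4,0,0.3],[0,-1,0.4,0,0.3],[0,-1,0.4,0,0.3],[0,-1,0.4,0,0.3],[0,-1,0.4,0,0.3]]]'
python3 -m inch '[[[0,-1,0.2,0,0.3],[0,-1,0.2,0,0.3],[0,-1,0.2,0,0.3],[0,-1,0,0,0.3],[0,-0.5,0,0,0.3],[0,0,0,0,0.3]]]'
python3 - <<'E'
from h import *
go([.4671,.3737,.1],np.pi/2-.04)
E
```

```text
time: 47.53
position: [0.5815, 0.0327, 0.0576]
tool_rot: [0.73, -0.022, -0.684, -0.009]
ft_force: [0.0, 0.2, -2.2]
grip_width: 0.0097
time: 48.2
position: [0.5736, 0.0344, 0.1288]
tool_rot: [0.726, -0.022, -0.687, -0.01]
ft_force: [0.2, -0.3, 0.6]
grip_width: 0.0263
time: 48.87
position: [0.5454, 0.0959, 0.1881]
tool_rot: [0.729, -0.023, -0.685, -0.01]
ft_force: [0.1, 0.4, -0.4]
grip_width: 0.0263
time: 49.53
position: [0.5106, 0.1877, 0.1807]
tool_rot: [0.726, -0.022, -0.688, -0.009]
ft_force: [0.0, 0.1, 0.4]
grip_width: 0.0262
time: 50.2
position: [0.4793, 0.2779, 0.1777]
tool_rot: [0.726, -0.022, -0.687, -0.009]
ft_force: [-1.0, -0.4, -0.5]
grip_width: 0.0262
time: 50.7
position: [0.4739, 0.3307, 0.1764]
tool_rot: [0.726, -0.02, -0.687, -0.009]
ft_force: [0.3, 0.2, 0.1]
grip_width: 0.026
t 50.7 p [0.4739 0.3307 0.1764] f [0.3 0.2 0.1] g 0.026
x [ 0.055 -0.018 -0.998] y [-0.042 -0.999  0.015] z [-0.998  0.041 -0.056]
to [0.467 0.374 0.1  ] rows cm [ 7.51 -4.38  1.28] turn -0.002
```

```bash
python3 -m inch '[[[0.5,-0.8,0.2,0,0.3],[1,-1,0.4,0,0.3],[1.2,-1,0.3,0,0.3],[1.2,-0.8,0.2,0,0.3],[1.2,-0.5,0.1,0,0.3],[1.2,-0.2,0,0,0.3],[1,0,0,0,0.3],[0.5,0,0,0,0.3]]]'
python3 - <<'E'
from h import *
go([.4671,.3737,.043],np.pi/2-.04)
snap('scene','s5.png');snap('top','t5.png')
cv2.imwrite('pics/c6.png',cv2.resize(np.hstack([cv2.imread('pics/t5.png')[150:300,130:345],cv2.imread('pics/s5.png')[110:260,220:400]]),None,fx=2,fy=2,interpolation=cv2.INTER_CUBIC))
E
```

```text
time: 51.37
position: [0.4672, 0.3768, 0.088]
tool_rot: [0.726, -0.021, -0.687, -0.008]
ft_force: [0.9, -0.1, -0.0]
grip_width: 0.0262
t 51.37 p [0.4672 0.3768 0.088 ] f [ 0.9 -0.1 -0. ] g 0.0262
x [ 0.054 -0.019 -0.998] y [-0.042 -0.999  0.017] z [-0.998  0.041 -0.055]
to [0.467 0.374 0.043] rows cm [4.49 0.23 0.25] turn -0.002
```

View pics/c6.png

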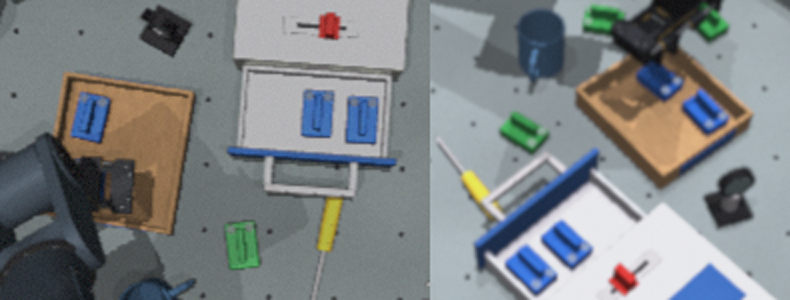

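Two blues stand in the drawer and the remaining two are in the box. I'll check the target under the gripper against its earlier image position.

```bash
python3 - <<'E'
from h import *
p=proj('scene',[(.4671,.3737,.02),(.5658,.3751,.02)]); print((p-[220,110])*2+[430,0])
E
python3 -m inch '[[[0.6,0.1,0.1,0,0.3],[0.8,0.1,0.1,0,0.3],[0.8,0,0,0,0.3],[0.8,0,0,0,0.3],[0.6,0,0,0,0.3],[0.4,0,0,0,0.3],[0.1,0,0,0,0.3],[0,0,0,0,0.3]]]'
python3 -c "
from h import *
go([.4671,.3737,.043],np.pi/2-.04)"
```

```text
[[658.19136825  78.08979944]
 [703.96732679 110.71956759]]
time: 52.13
position: [0.4695, 0.3726, 0.0448]
tool_rot: [0.727, -0.022, -0.686, -0.01]
ft_force: [-0.9, 0.3, -0.1]
grip_width: 0.0261
t 52.13 p [0.4695 0.3726 0.0448] f [-0.9  0.3 -0.1] g 0.0261
x [ 0.057 -0.018 -0.998] y [-0.045 -0.999  0.015] z [-0.997  0.044 -0.057]
to [0.467 0.374 0.043] rows cm [ 0.17 -0.1   0.26] turn -0.005
```

```bash
python3 -m inch '[[[0.1,0,0.1,0,0.3],[0,0,0,0,0],[0,0,0,0,0],[0,0,0,0,0],[0,0,0,0,0]]]' 30
python3 -m inch '[[[-1,0,0,0,0],[-2,0,0,0,0],[-3,0,0,0,0],[-3,0,0,0,0],[-3,0,0,0,0],[-2,0,0,0,0],[-1,0,0,0,0],[0,0,0,0,0]]]'
python3 -m inch '[[[0,1,-0.5,0,0],[0,2,-1,0,0],[0,2.5,-1.2,0,0],[0,2.5,-1.2,0,0],[0,2.5,-1.2,0,0],[0,2.5,-1.2,0,0],[0,2.5,-1.2,0,0],[0,2.5,-1.2,0,0]]]'
python3 -m inch '[[[0,2,-1,0,0],[0,1.5,-0.7,0,0],[0,0.7,-0.3,0,0],[0,0,0,0,0],[0,0,0,0,0]]]'
python3 - <<'E'
from h import *
go(L(-.185,.068,.058),np.pi/2+YAW)
E
```

```text
time: 52.55
position: [0.4692, 0.3735, 0.0447]
tool_rot: [0.728, -0.021, -0.686, -0.011]
ft_force: [-0.1, -0.1, -1.5]
grip_width: 0.0097
time: 53.22
position: [0.4578, 0.375, 0.2039]
tool_rot: [0.726, -0.022, -0.687, -0.009]
ft_force: [0.0, -0.2, -1.0]
grip_width: 0.0097
time: 53.88
position: [0.5333, 0.1833, 0.2065]
tool_rot: [0.722, -0.019, -0.692, -0.004]
ft_force: [-0.0, 0.1, -1.3]
grip_width: 0.0096
time: 54.3
position: [0.5512, 0.1284, 0.2026]
tool_rot: [0.718, -0.024, -0.696, -0.006]
ft_force: [0.7, 0.8, -1.7]
grip_width: 0.0096
t 54.3 p [0.5512 0.1284 0.2026] f [ 0.7  0.8 -1.7] g 0.0096
x [ 0.031 -0.026 -0.999] y [-0.043 -0.999  0.024] z [-0.999  0.042 -0.032]
to [0.581 0.102 0.058] rows cm [14.61  2.18 -2.59] turn -0.002
```

```bash
python3 -m inch '[[[0.5,0.5,-0.5,0,0],[1,0.6,-0.7,0,0],[1.2,0.5,-0.7,0,0],[1.2,0.3,-0.5,0,0],[1.2,0.1,-0.2,0,0],[1.2,0,0,0,0],[1.2,0,0,0,0],[1.2,0,0,0,0]]]'
python3 -m inch '[[[1.2,0,0,0,0],[1,0,0,0,0],[0.8,0,0,0,0],[0.4,0,0,0,0],[0,0,0,0,0]]]'
python3 - <<'E'
from h import *
go(L(-.185,.068,.0575),np.pi/2+YAW)
E
```

```text
time: 54.97
position: [0.5821, 0.1068, 0.108]
tool_rot: [0.718, -0.021, -0.695, -0.004]
ft_force: [0.5, 0.4, -0.5]
grip_width: 0.0102
time: 55.38
position: [0.5811, 0.1063, 0.0634]
tool_rot: [0.715, -0.021, -0.699, -0.004]
ft_force: [-0.3, 0.5, -1.0]
grip_width: 0.0098
t 55.38 p [0.5811 0.1063 0.0634] f [-0.3  0.5 -1. ] g 0.0098
x [ 0.022 -0.024 -0.999] y [-0.035 -0.999  0.024] z [-0.999  0.034 -0.023]
to [0.581 0.102 0.058] rows cm [0.6  0.44 0.04] turn 0.007
```

```bash
python3 -m inch '[[[0.3,0.3,0,0,0],[0.2,0.1,0,0,0],[0.1,0,0,0,0],[0,0,0,0,0]]]'
python3 -m inch '[[[0,0,0,0,0.3],[0,0,0,0,0.3],[0,0,0,0,0.3],[0,0,0,0,0.3],[-0.7,0,0,0,0.3],[-1.5,0,0,0,0.3],[-2.5,0,0,0,0.3],[-2.5,0,0,0,0.3]]]'
python3 -m inch '[[[-2.5,0,0,0,0.3],[-2,0,0,0,0.2],[-1,0.3,0.5,0,0],[0,0.6,1,0,0],[0,1,2,0,0],[0,1,2,0,0],[0,1,2,0,0],[0,1,2,0,0]]]'
python3 -m inch '[[[0,0.5,2,0,0],[0,0,2,0,0],[0,0,1,0,0],[0,0,0,0,0],[0,0,0,0,0]]]'
python3 - <<'E'
from h import *
go(L(-.327,0,.1),np.pi/2+YAW)
snap('scene','s6.png');snap('top','t6.png')
ims={n:cv2.imread('pics/'+f)[:,:,::-1].copy() for n,f in(('top','t6.png'),('scene','s6.png'))}
for g in [(-.068),0,.068]: x,f=fit(ims,'b',L(-.187,g,0),.019); print('b',x.round(4),round(f,1))
cv2.imwrite('pics/c7.png',cv2.resize(np.hstack([cv2.imread('pics/t6.png')[120:290,140:345],cv2.imread('pics/s6.png')[110:280,200:400]]),None,fx=1.95,fy=1.95,interpolation=cv2.INTER_CUBIC))
E
```

```text
time: 55.72
position: [0.5823, 0.1023, 0.0594]
tool_rot: [0.716, -0.02, -0.698, -0.004]
ft_force: [0.0, 0.5, -1.4]
grip_width: 0.0098
time: 56.38
position: [0.5782, 0.1032, 0.1313]
tool_rot: [0.714, -0.021, -0.7, -0.004]
ft_force: [0.6, -0.6, 0.4]
grip_width: 0.026
time: 57.05
position: [0.4793, 0.0574, 0.1924]
tool_rot: [0.718, -0.019, -0.695, -0.003]
ft_force: [-0.5, -0.5, 0.3]
grip_width: 0.0007
time: 57.47
position: [0.4112, 0.0519, 0.186]
tool_rot: [0.711, -0.02, -0.703, -0.004]
ft_force: [1.0, -1.1, 0.0]
grip_width: 0.0004
t 57.47 p [0.4112 0.0519 0.186 ] f [ 1.  -1.1  0. ] g 0.0004
x [ 0.012 -0.023 -1.   ] y [-0.035 -0.999  0.023] z [-0.999  0.034 -0.013]
to [0.436 0.04  0.1  ] rows cm [ 8.66  0.93 -2.41] turn 0.007

b [ 0.5712 -0.0364 -0.0676] 47.6
b [ 0.5784  0.0307 -0.0611] 64.8
b [ 0.5802  0.0998 -0.036 ] 62.5
```

View pics/c7.png

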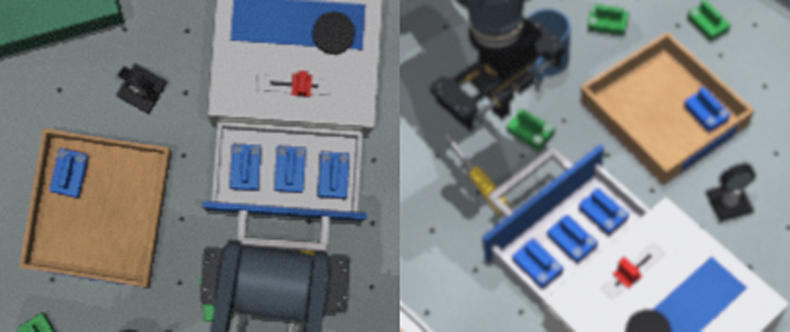

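Three blues stand aligned in the drawer, with the fourth in the box. Next I'll lower the closed fingers in front of the bar and push the drawer home.

```bash
python3 -m inch '[[[0.5,0.4,-0.6,0,0],[1,0.5,-0.6,0,0],[1.2,0.2,-0.3,0,0],[1.2,0,0,0,0],[1.2,0,0,0,0],[0.8,0,0,0,0],[0.4,0,0,0,0],[0,0,0,0,0]]]'
python3 - <<'E'
from h import *
go(L(-.335,0,.071),np.pi/2+YAW)
E
```

```text
time: 58.23
position: [0.4421, 0.0341, 0.1164]
tool_rot: [0.716, -0.021, -0.698, -0.003]
ft_force: [-0.4, 0.1, 0.3]
grip_width: 0.0002
t 58.23 p [0.4421 0.0341 0.1164] f [-0.4  0.1  0.3] g 0.0002
x [ 0.025 -0.026 -0.999] y [-0.034 -0.999  0.025] z [-0.999  0.033 -0.026]
to [0.428 0.04  0.071] rows cm [ 4.49 -0.66  1.54] turn 0.007
```

```bash
python3 -m inch '[[[0,-0.3,0.6,0,0],[0,-0.2,0.5,0,0],[0,0,0.2,0,0],[0.6,0,0,0,0],[1,0,0,0,0],[1,0,0,0,0],[0.6,0,0,0,0],[0,0,0,0,0]]]'
python3 - <<'E'
from h import *
go(L(-.335,0,.071),np.pi/2+YAW)
E
```

```text
time: 58.9
position: [0.4315, 0.0389, 0.0835]
tool_rot: [0.718, -0.021, -0.695, -0.002]
ft_force: [0.2, 0.3, -0.3]
grip_width: 0.0007
t 58.9 p [0.4315 0.0389 0.0835] f [ 0.2  0.3 -0.3] g 0.0007
x [ 0.032 -0.027 -0.999] y [-0.033 -0.999  0.026] z [-0.999  0.032 -0.033]
to [0.428 0.04  0.071] rows cm [ 1.23 -0.13  0.4 ] turn 0.008
```

```bash
python3 -m inch '[[[0.6,0,0.2,0,0],[0.5,0,0.1,0,0],[0.1,0,0,0,0],[0,0,0,0,0],[0,0,-0.4,0,0],[0,0,-0.6,0,0],[0.03,0,-0.8,0,0],[0.03,0,-0.8,0,0]]]'
python3 -m inch '[[[0.03,0,-0.9,0,0],[0.03,0,-0.9,0,0],[0.03,0,-0.9,0,0],[0.03,0,-0.9,0,0],[0.03,0,-0.9,0,0],[0.03,0,-0.9,0,0],[0.03,0,-0.9,0,0],[0.03,0,-0.9,0,0]]]'
python3 - <<'E'
from h import *
go(L(-.188,0,.072),np.pi/2+YAW)
E
```

```text
time: 59.57
position: [0.4527, 0.0382, 0.0711]
tool_rot: [0.716, -0.021, -0.698, -0.002]
ft_force: [-4.9, -1.4, 1.2]
grip_width: 0.0003
time: 60.23
position: [0.5291, 0.0356, 0.0701]
tool_rot: [0.713, -0.02, -0.701, -0.002]
ft_force: [-4.0, -1.8, 1.7]
grip_width: 0.0006
t 60.23 p [0.5291 0.0356 0.0701] f [-4.  -1.8  1.7] g 0.0006
x [ 0.017 -0.026 -1.   ] y [-0.032 -0.999  0.026] z [-0.999  0.031 -0.018]
to [0.575 0.034 0.072] rows cm [-0.11  0.02 -4.59] turn 0.009
```

Pushing steadily at about 4 N. I'll slow down for the end stop.

```bash
python3 -m inch '[[[0,0,-0.7,0,0],[0,0,-0.7,0,0],[0,0,-0.6,0,0],[0,0,-0.5,0,0],[0,0,-0.4,0,0],[0,0,-0.3,0,0],[0,0,-0.3,0,0]]]'
python3 -m inch '[[[0,0,-0.3,0,0],[0,0,-0.3,0,0],[0,0,-0.3,0,0]]]'
python3 -m inch '[[[0,0,-0.3,0,0],[0,0,-0.3,0,0],[0,0,-0.3,0,0]]]'
python3 -m inch '[[[0,0,-0.3,0,0],[0,0,-0.3,0,0]]]'
```

```text
time: 60.82
position: [0.5702, 0.0336, 0.0701]
tool_rot: [0.714, -0.021, -0.7, -0.002]
ft_force: [-3.1, -2.3, 1.0]
grip_width: 0.0003
time: 61.07
position: [0.5723, 0.0338, 0.0698]
tool_rot: [0.708, -0.02, -0.706, -0.002]
ft_force: [-7.5, -2.2, 4.8]
grip_width: 0.0008
time: 61.32
position: [0.5722, 0.0341, 0.0696]
tool_rot: [-0.7, 0.02, 0.714, 0.001]
ft_force: [-7.5, -2.0, 4.6]
grip_width: 0.0008
time: 61.48
position: [0.5722, 0.0343, 0.0695]
tool_rot: [-0.695, 0.019, 0.718, 0.001]
ft_force: [-7.7, -2.0, 4.8]
grip_width: 0.0004
```

The drawer has stopped at the expected home position. I'll back off, rise, and check.

```bash
python3 -m inch '[[[0,0,0.5,0,0],[0,0,1,0,0],[0,0,1.5,0,0],[0,0,1,0,0],[-1,0,0,0,0],[-2,0,0,0,0],[-3,0,0,0,0],[-3,0,0,0,0]]]'
python3 -m inch '[[[-2,0,0,0,0],[-1,0,1,0,0],[0,0,2,0,0],[0,0,2,0,0],[0,0,2,0,0],[0,0,1,0,0],[0,0,0,0,0],[0,0,0,0,0]]]'
python3 - <<'E'
from h import *
st(); snap('scene','s7.png');snap('top','t7.png')
ims={n:cv2.imread('pics/'+f)[:,:,::-1].copy() for n,f in(('top','t7.png'),('scene','s7.png'))}
for g in [(.4856,-.4236),(.4839,-.348),(.4844,-.2728)]: x,f=fit(ims,'o',g,.005); print('o',x.round(4),round(f,1))
x,f=fit(ims,'b',(.5658,.3751),.006); print('b',x.round(4),round(f,1))
a=cv2.resize(cv2.imread('pics/t7.png')[80:330,130:470],None,fx=1.2,fy=1.2); b=cv2.resize(cv2.imread('pics/t7.png')[90:215,235:345],None,fx=2.4,fy=2.4,interpolation=cv2.INTER_CUBIC)
cv2.imwrite('pics/c8.png',np.hstack([a,b])); 
d=np.abs(ims['top'].astype(int)-cv2.imread('pics/t0.png')[:,:,::-1]).max(2); print('diff loader',[(d[180:200,240:340]>40).sum()])
E
```

```text
time: 62.15
position: [0.534, 0.0393, 0.161]
tool_rot: [-0.697, 0.019, 0.717, 0.003]
ft_force: [1.8, -0.7, 0.2]
grip_width: 0.0006
time: 62.82
position: [0.4669, 0.0426, 0.2094]
tool_rot: [0.714, -0.019, -0.7, -0.002]
ft_force: [0.5, 0.2, 1.3]
grip_width: 0.0001
t 62.82 p [0.4669 0.0426 0.2094] f [0.5 0.2 1.3] g 0.0001
x [ 0.019 -0.025 -1.   ] y [-0.031 -0.999  0.024] z [-0.999  0.03  -0.02 ]
o [ 0.4858 -0.4237  0.0023] 42.7
o [ 0.4836 -0.3483 -0.0136] 38.9
o [ 0.4844 -0.2728 -0.0033] 37.5
b [ 0.566   0.3752 -0.2363] 58.6
diff loader [np.int64(0)]
```

View pics/c8.png

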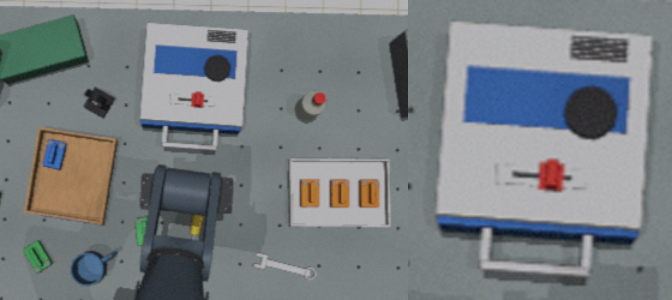

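The drawer front matches the starting picture with no changed pixels. The tray and box are in order and the bystanders haven't moved, so I'm handing in.

```bash
python3 -c "
from rig import robot
print(robot.hand_in())"
```

```text
the job is handed in; nothing more can be done
None
```

I handed the job in at about 63 s on the robot's clock. The drawer was already unlocked and came out on the first pull, so I left the red lock alone.

I moved all three orange cassettes to the returns tray and put three blue ones in the drawer, leaving the fourth in the box. Then I pushed the drawer home to its stop at about 8 N.

**Last checks:**
- **Drawer:** its front looked the same as in the starting picture, with no changed pixels.
- **Orange cassettes:** in the final pictures all three were flat in the tray, within 4 mm of their slots.
- **Fresh cassettes:** the last blue one was still in place in the box. The three in the drawer were upright and in their slots just before I closed it, but couldn't be seen afterwards.
- **Other things on the table:** in the last top view those in sight (bottle, mug, lens mount, lens cap, spanner) looked unmoved. The driver and one green look-alike were partly hidden by the arm.

**Disagreement:** for a few cassettes, the two cameras' turn estimates differed by up to about 0.08 rad. Every grasp still held. The tool also drifted to about 0.12 rad of tilt mid-run, and moving more slowly kept that in check.

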